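# Seam check of a cell carrier, then stand the probe in its cup

### The job

Take the pointed probe (the longer of the two sticks) from the sloping rest and run its tip slowly (about 4 cm a second) and lightly along the whole groove between the two halves of the black cell carrier, starting at the end beside the round locating pin and keeping the tip down in the groove all the way to the other end. Then stand the probe upright, tip down, in the holder cup, lowering it to the bottom before letting go. Leave the blunt rod, the spare carrier half and the bin where they are.

Things in the scene. Friction and masses are not known exactly. Their poses are not given: they have to be found in the camera images.
- probe: loose steel probe, 190 mm long, 150 g: a 6 mm thick pin, 20 mm long, at its tip, a 10 mm cone, then a round body 18 mm thick up to the top. Origin at the pin's tip, z along the axis to the top end. Lies in either trough of the rest, tip down, leaning 40 degrees from vertical, top towards the robot, upper 62 mm clear of the trough
- rod: loose plain steel rod, 18 mm thick, 160 mm long, flat at both ends, in the other trough of the rest. Origin at the centre of its lower end, z along it to its upper end. Not needed: leave it
- rest: fixed sloping rest: dark plate 130 by 150 by 8 mm with two open aluminium troughs at y = +45 and -45 mm, 29 mm wide, 128 mm long, leaning to -x (the robot's side). Origin under the plate's centre; foot stops at x = +55, z = 24 mm. Trough lips end 2 mm above the probe's axis: draw it out along its axis or lift it off
- pallet: fixed aluminium plate 250 by 130 by 20 mm; on it a black cell carrier 180 mm long, 98 wide, top at z = 70 mm, of two halves. Between them a straight groove along x at y = 0, x = -90 to +90 mm, 10 wide, 8 deep, metal floor, open ends. Origin under the plate's centre. Round locating pin, 14 mm thick, top at z = 56, at x = -110 mm; flat block, top at z = 36, at x = +108 mm
- seam_start (a point): point on the groove's floor, 20 mm in from the groove's end beside the round locating pin: start of the seam path
- seam_end (a point): point on the groove's floor, 20 mm in from the other end: end of the seam path (140 mm from seam_start)
- holder: fixed holder cup: aluminium tube standing upright on a dark round foot 84 mm wide, 10 mm thick; bore 22 mm wide, widening over the top 12 mm to a flared mouth of about 32 mm; rim 95 mm above the table, about 44 mm wide outside. Origin at the centre of the foot's underside
- holder_mouth (a point): centre of the cup's mouth, at rim height
- holder_floor (a point): centre of the bore's floor inside the cup, 14 mm above the table: the probe's tip must rest here
- spare: loose spare half carrier, black plastic bar 180 by 41 by 50 mm, origin under its centre, long along its x; bystander
- bin: small grey open bin 100 by 150 by 60 mm with steel pins in it, origin under its centre; bystander
There are look-alikes about, which are no part of the job. What is shaped like the probe but green or red is not meant.

How it is judged:
By the outcome, as a careful person would: the job done as asked, in the order asked, and still so for the second after the job is handed in, with the robot touching nothing.
It also fails if it takes over 59 s, if anything falls off the work surface, if the arm or the gripper's body presses on something with over 40 N, if the wrist force passes 120 N, or if a joint passes its speed limit or range.

### The arm

A 6-joint arm with a two-finger parallel gripper is mounted at the origin on the work surface. World frame = base frame: x ahead of the robot, y to its left, z up, the work surface at z = 0. Lengths are in m, angles in rad, forces in N, time in s.
With the tool pointing down it reaches from about 0.25 to 0.775 m from the base axis. Payload 4 kg.
Tool frame: the origin (TCP) lies midway between the tips of the shut fingers; the grasp point (between the pads) lies 19 mm behind it; z points along the fingers, y is the line along which they close (so a half turn about z gives the same grasp; the last joint's range is limited). The gripper opens to 94 mm and grips with 3 to 60 N. Pads are 16 mm wide; open, the fingers measure 119 mm over their backs; the gripper's body (75 mm by 177 mm) begins 78 mm behind the grasp point.
Start: joints at [1.152, 0.087, 1.371, -0, 1.684, -0.103], TCP at [0.171, 0.523, 0.206] pointing down, gripper open.
Joint ranges: [-3.1, 3.1], [-0.76, 2.03], [0.27, 2.55], [-1.08, 4.22], [0.17, 2.65], [-2.57, 2.57]. Speed limits (rad/s): [2.79, 2.79, 3.14, 3.14, 3.14, 3.14].

### API

Orientations are given as [roll, pitch, yaw] about the fixed x, y, z axes, in that order (R = Rz(yaw) Ry(pitch) Rx(roll)).
In Python, from bench import robot gives the robot as it stands. The module is installed in compiled form; this text tells all that it offers.
- The arm moves only by the tool arm_command, never from a script. Its argument "targets" is a list of rows, each a list of 4 numbers: the shift along the world's x, y, z as a fraction of full scale, then the turn about the world's z as a fraction of full scale. A call has 1 to 8 rows; each row is the pose to reach, as a shift and turn from the pose commanded when the call began; what a row does not reach only later rows make up. Full scale, the value 1, is 0.5 m for a shift and 120 degrees for a turn. A row lasts 1/12 s, in which the tool goes at most 41.7 mm and 7.16 degrees, less where a joint would pass 70% of its speed; a pose out of reach is approached as far as the arm can. A call with a number of a shift or a turn outside -1 to 1 is refused whole. A call with a gripper value outside its range is refused whole. "claw" is the closure, from 0 (fully open) to 1 (shut), set as the call begins (left out, the last holds). The fingers move at their own pace and stop on an object; the grip force is fixed at half the most. Time passes only in rows, so rows that repeat a pose let the fingers close. It gives the time, the measured TCP pose, the force, the opening and the grip force at its end, in the units of the state.
- robot.get_obs(): the state, without advancing time (a new reading comes with each control period).
- robot.snapshot(name): name is "scene" or "top" or "wrist"; returns the picture (480x640x3 uint8, red, green, blue); there is no depth.
- robot.camera_info(name): a dict with "vfov" (degrees; the focal length in pixels is half the picture's height over the tangent of half this angle, whatever the lens; pixels are square), "cx", "cy" (the principal point, pixels), "extrinsics" (4x4, takes a point from camera to world coordinates); the wrist camera has in their place "T_tool_cam" (4x4, takes a point from camera to tool coordinates, whose origin is the TCP and whose axes are the flange's). Camera axes: x right, y up, looking along -z (the intrinsics and any distortion apply to the point x, -y, -z); pixel columns grow to the right and rows downward; lengths in m; the calibration is good to about 2 mm. A picture is of the moment at which its call begins: read the wrist's pose just before it. camera_info takes no time and is no camera call.
- robot.close_job(): hands the job in; it is judged then, once.
The state is a dict: "time": time; "joint_positions": joint angles; "qvel": joint speeds; "joint_torque": joint torques, N m; "tool_pos": TCP position; "ee_rot": TCP orientation; "wrist_force": force on the tool from outside, world axes, zero at the start; "wrist_torque": the same for the moment, N m; "width": finger opening in m; "finger_force": force on a finger pad.
Only numpy, scipy, OpenCV 4.12 (cv2) and the standard library are available. Lean on these libraries where they do the work, as an engineer would, in place of code of your own. Each camera call takes 0.05 s, during which the arm holds its last target. There are 200 camera calls.

## Working session

There is one attempt and no reset: what is moved stays moved. The work goes in short steps, Python scripts to look and compute and a tool call to move; the robot and the scene stay as the last step left them, time stands still between calls to the robot, and variables do not carry over. Pictures are saved under pics/ and viewed, at most 10 in all, crops included, and the job is handed in when it is done.

Besides the shell and the picture viewer there is one more tool, called after "Call:" as a command line: name --pt "numbers of a row" for each row, then --argument value for the rest. arm_command: Moves the arm, as the interface text tells. Shift numbers are shares of 0.5 m and turn numbers shares of 120 degrees, none past 1 either way. Its arguments: {"type":"object","properties":{"targets":{"type":"array"},"claw":{"type":"number"}},"required":["targets"]}

```bash
mkdir -p pics
python3 - <<'E'
from bench import robot
import cv2
for n in ("scene","top"):
    im=robot.snapshot(n); cv2.imwrite(f"pics/{n}0.png",im[:,:,::-1])
for n in ("scene","top","wrist"): 
    d=robot.camera_info(n); print(n,d)
o=robot.get_obs(); print(o)
E
```

```text
scene {'vfov': 48.85545941319797, 'cx': 320.650381143534, 'cy': 251.02477125631214, 'extrinsics': array([[ 0.65721044, -0.48006182,  0.58104655,  1.35496299],
       [ 0.75370168,  0.41566348, -0.50907529, -0.74916205],
       [ 0.00286778,  0.77250536,  0.63500177,  0.9845958 ],
       [ 0.        ,  0.        ,  0.        ,  1.        ]])}
top {'vfov': 45.87481005561524, 'cx': 325.8751738792828, 'cy': 237.31060838182674, 'extrinsics': array([[-1.82411441e-02,  9.82839271e-01, -1.83559875e-01,
         2.71602015e-01],
       [-9.99831502e-01, -1.83086531e-02,  1.32712688e-03,
        -6.12669226e-02],
       [-2.05638165e-03,  1.83553154e-01,  9.83007635e-01,
         1.51201003e+00],
       [ 0.00000000e+00,  0.00000000e+00,  0.00000000e+00,
         1.00000000e+00]])}
wrist {'vfov': 61.032653006302844, 'cx': 311.3839341004282, 'cy': 242.03967127460572, 'T_tool_cam': array([[ 4.19481506e-04,  9.59148341e-01,  2.82903312e-01,
         8.25790597e-02],
       [ 9.99999831e-01, -2.88771474e-04, -5.03729542e-04,
        -4.41552139e-04],
       [-4.01456948e-04,  2.82903475e-01, -9.59148301e-01,
        -1.78786596e-01],
       [ 0.00000000e+00,  0.00000000e+00,  0.00000000e+00,
         1.00000000e+00]])}
{'time': 0.1, 'joint_positions': array([ 1.15190098e+00,  8.78906059e-02,  1.37206219e+00,  9.56468321e-06,
        1.68357808e+00, -1.03084865e-01]), 'qvel': array([-2.24737048e-04, -4.36393587e-04, -1.95021670e-03,  7.39087013e-04,
       -5.60266496e-05, -1.13915947e-03]), 'joint_torque': array([ 1.90256127e-03, -3.41252375e+01, -3.03301585e+01,  7.19815842e-02,
        3.04627733e-02, -1.01890757e-04]), 'tool_pos': array([0.17062284, 0.52236782, 0.20443677]), 'ee_rot': array([-3.13966569e+00, -2.08903585e-04,  2.82578304e+00]), 'wrist_force': array([-0.4270608 ,  0.05269321, -0.32098133]), 'wrist_torque': array([-0.02771224, -0.05909056,  0.01296349]), 'finger_force': 0.0, 'width': 0.09431266152230805}
```

View pics/scene0.png

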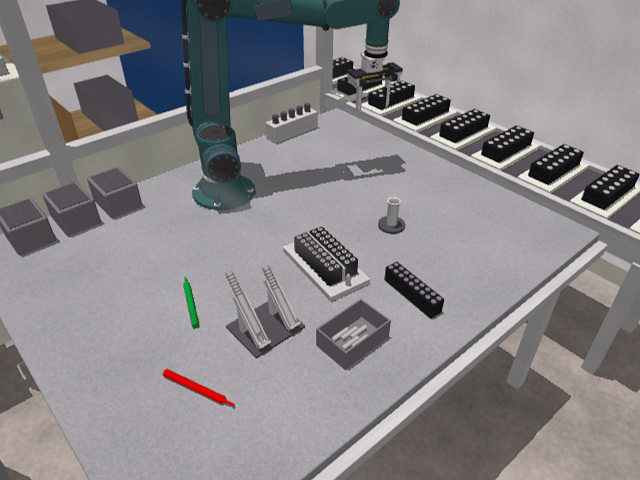

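View pics/top0.png

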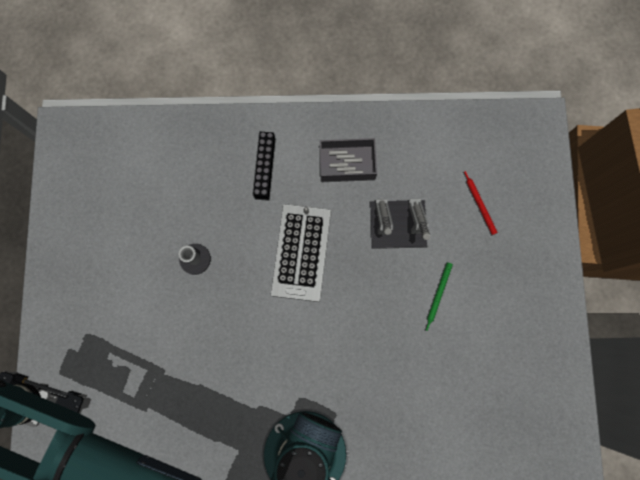

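The scene shows both sticks in the rest troughs at scene (245,310) and (282,298). The pallet is at (327,260) with its round pin at the far end, (347,278), and the holder cup is at (392,215). In the top view, the rest is at (399,223), the pallet at (301,252) with the pin at (306,210), and the cup mouth at (187,254). Look-alikes for the probe are the green stick at top (438,296), the red stick at top (480,203), and the two rest sticks at top (383,218) and (417,220). Next I'll take a close crop to choose between the two rest sticks.

```bash
cat > h.py <<'E'
import numpy as np, cv2
from bench import robot
def cam(n, obs=None):
    d=robot.camera_info(n); f=240/np.tan(np.radians(d['vfov'])/2)
    if n=='wrist':
        from scipy.spatial.transform import Rotation as R
        T=np.eye(4); T[:3,:3]=R.from_euler('xyz',obs['ee_rot']).as_matrix(); T[:3,3]=obs['tool_pos']; E=T@d['T_tool_cam']
    else: E=d['extrinsics']
    return f,d['cx'],d['cy'],E
def ray(c,u,v):
    f,cx,cy,E=c; r=E[:3,:3]@np.array([(u-cx)/f,-(v-cy)/f,-1]); return E[:3,3],r/np.linalg.norm(r)
def onz(c,u,v,z):
    o,r=ray(c,u,v); return o+r*(z-o[2])/r[2]
def proj(c,p):
    f,cx,cy,E=c; q=E[:3,:3].T@(np.asarray(p)-E[:3,3]); return cx+f*q[0]/-q[2], cy-f*q[1]/-q[2]
def tri(c1,p1,c2,p2):
    o1,r1=ray(c1,*p1);o2,r2=ray(c2,*p2)
    A=np.array([r1,-r2]).T; s=np.linalg.lstsq(A,o2-o1,rcond=None)[0]
    a,b=o1+s[0]*r1,o2+s[1]*r2; return (a+b)/2,np.linalg.norm(a-b)
E
python3 - <<'E'
from h import *
t=cv2.imread('pics/top0.png'); s=cv2.imread('pics/scene0.png'); c=cam('top')
a=cv2.resize(s[255:365,210:320],None,fx=5,fy=5,interpolation=cv2.INTER_CUBIC)[:550,:400]
b=cv2.resize(t[190:260,360:440],None,fx=5,fy=5,interpolation=cv2.INTER_CUBIC)
o=np.zeros((550,800,3),np.uint8); o[:,:400]=a; o[:350,400:]=b; cv2.imwrite('pics/crop0.png',o)
hsv=cv2.cvtColor(t,cv2.COLOR_BGR2HSV)
def blob(m,x0,y0,x1,y1):
    k=np.zeros_like(m);k[y0:y1,x0:x1]=m[y0:y1,x0:x1]
    cs=cv2.findContours(k,cv2.RETR_EXTERNAL,cv2.CHAIN_APPROX_NONE)[0]; return max(cs,key=cv2.contourArea)
g=hsv[:,:,2]
for n,m,bx,z in [('plate',(g>150).astype(np.uint8)*255,(260,195,340,310),.02),('restplate',(g<80).astype(np.uint8)*255,(360,190,440,260),.008),('rim',(g>140).astype(np.uint8)*255,(170,235,200,270),.095)]:
    k=blob(m,*bx); r=cv2.minAreaRect(k); bp=cv2.boxPoints(r)
    P=np.array([onz(c,*p,z) for p in bp]); print(n,r,'\n',P.round(4),'\n centre',P.mean(0).round(4),'sides',np.linalg.norm(P[1]-P[0]).round(4),np.linalg.norm(P[2]-P[1]).round(4))
E
```

```text
plate ((300.3461608886719, 252.23080444335938), (48.62161636352539, 91.90973663330078), 7.125016689300537) 
 [[ 0.3993  0.0849  0.02  ]
 [ 0.6452  0.054   0.02  ]
 [ 0.626  -0.0763  0.02  ]
 [ 0.3811 -0.0416  0.02  ]] 
 centre [0.5129 0.0053 0.02  ] sides 0.2479 0.1316
restplate ((398.6700439453125, 223.9522705078125), (47.40922546386719, 56.34843063354492), 88.36341857910156) 
 [[ 0.6509 -0.1851  0.008 ]
 [ 0.6525 -0.339   0.008 ]
 [ 0.5213 -0.336   0.008 ]
 [ 0.5197 -0.1845  0.008 ]] 
 centre [ 0.5861 -0.2612  0.008 ] sides 0.1539 0.1312
rim ((186.50001525878906, 253.00003051757812), (14.849241256713867, 14.849241256713867), 45.0) 
 [[0.5029 0.3167 0.095 ]
 [0.5294 0.2908 0.095 ]
 [0.5019 0.2635 0.095 ]
 [0.4756 0.2894 0.095 ]] 
 centre [0.5024 0.2901 0.095 ] sides 0.037 0.0387
```

View pics/crop0.png

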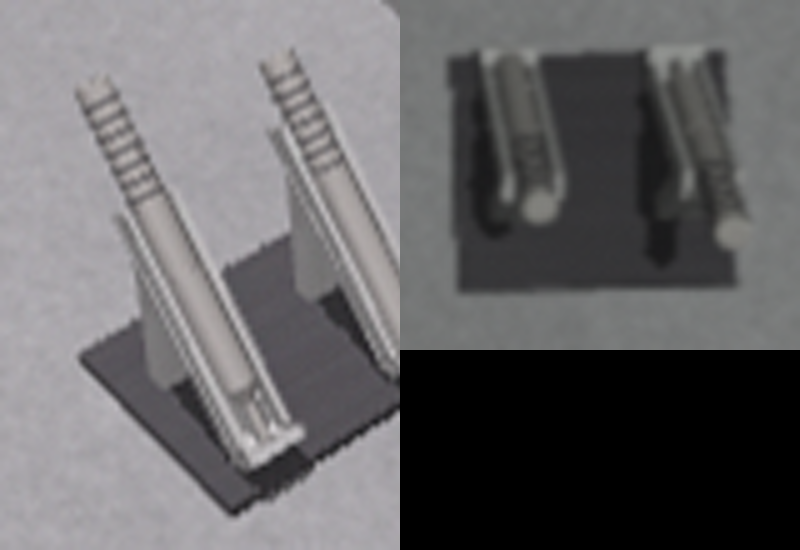

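The crop shows the probe in the −y trough, which is scene-left and top-right. Its thin pin and cone are visible at the foot (crop (260,410)), and its top end is at about top (426.6,237) and scene (229,271). The blunt rod is in the other trough.

Call:
arm_command --pt "0.22 -0.55 0.24 0.15" --pt "0.22 -0.55 0.24 0.15" --pt "0.22 -0.55 0.24 0.15" --pt "0.22 -0.55 0.24 0.15" --pt "0.22 -0.55 0.24 0.15" --pt "0.22 -0.55 0.24 0.15" --pt "0.22 -0.55 0.24 0.15" --pt "0.22 -0.55 0.24 0.15" --claw 0

```text
time: 0.77
tool_pos: [0.2813, 0.2453, 0.327]
ee_rot: [3.141, 0.002, 3.138]
wrist_force: [0.9, -1.0, -0.2]
width: 0.0938
finger_force: 0.0
```

Run:
```python
from h import *
P,e=tri(cam('top'),(426.6,237),cam('scene'),(229,271.5)); print(P,e)
o=robot.get_obs(); print(o['tool_pos'],o['ee_rot'],o['time'])
```

```text
[ 0.52044231 -0.30460655  0.16482671] 0.004136791162805033
[0.28131041 0.2453276  0.32696237] [3.14127634e+00 2.10266863e-03 3.13831700e+00] 0.7667
```

Call:
arm_command --pt "0.34 -0.49 0.04 0" --pt "0.34 -0.49 0.04 0" --pt "0.34 -0.49 0.04 0" --pt "0.34 -0.49 0.04 0" --pt "0.34 -0.49 0.04 0" --pt "0.34 -0.49 0.04 0" --pt "0.34 -0.49 0.04 0" --pt "0.34 -0.49 0.04 0"

```text
time: 1.43
tool_pos: [0.453, -0.002, 0.3437]
ee_rot: [-3.14, -0.002, 3.133]
wrist_force: [-0.4, 0.6, -0.2]
width: 0.0939
finger_force: 0.0
```

```bash
cat > shot.py <<'E'
import sys,pickle
from h import *
n=sys.argv[1]; o=robot.get_obs(); im=robot.snapshot('wrist'); cv2.imwrite(f'pics/{n}.png',im[:,:,::-1]); pickle.dump(o,open(f'pics/{n}.pkl','wb')); print(o['tool_pos'],o['ee_rot'],o['time'])
E
python3 shot.py w_pallet
```

```text
[ 0.45303909 -0.0020014   0.34365596] [-3.13989744e+00 -2.36314080e-03  3.13311697e+00] 1.4333
```

Call:
arm_command --pt "0.06 -0.6 0.04 0" --pt "0.06 -0.6 0.04 0" --pt "0.06 -0.6 0.04 0" --pt "0.06 -0.6 0.04 0" --pt "0.06 -0.6 0.04 0" --pt "0.06 -0.6 0.04 0" --pt "0.06 -0.6 0.04 0" --pt "0.06 -0.6 0.04 0"

```text
time: 2.15
tool_pos: [0.4806, -0.3009, 0.3636]
ee_rot: [3.141, -0.003, 3.136]
wrist_force: [0.5, -0.1, -0.9]
width: 0.094
finger_force: 0.0
```

```bash
python3 shot.py w_rest; python3 -c "
import cv2,numpy as np
a=cv2.imread('pics/w_pallet.png');b=cv2.imread('pics/w_rest.png')
cv2.imwrite('pics/pair.png',cv2.resize(np.hstack([a[:,60:560],b[:,60:560]]),(800,384),interpolation=cv2.INTER_AREA))"
```

```text
[ 0.4806492  -0.3008879   0.36361277] [ 3.14128306e+00 -2.51904459e-03  3.13594088e+00] 2.15
```

View pics/pair.png

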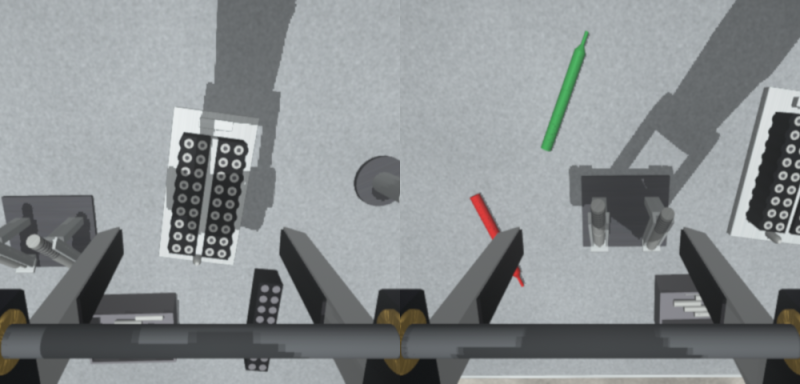

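The left half shows the pallet, with the groove running from pair (214,137) near the robot to (203,258) beside the round pin. The right half shows the rest, with the probe at pair (598,205) and the rod at (660,230). I'll measure both precisely.

Run:
```python
from h import *
import pickle
o=pickle.load(open('pics/w_pallet.pkl','rb')); c=cam('wrist',o); im=cv2.imread('pics/w_pallet.png'); g=cv2.cvtColor(im,cv2.COLOR_BGR2GRAY)
pts=[]
for v in range(176,318,6):
    # expected centre column
    u0=60+1.25*(214+(v/1.25-137)*(203-214)/(258-137)); lo=int(u0-9); w=g[v,lo:lo+19].astype(float)
    th=(w.max()+w.min())/2; m=w>th; i=np.flatnonzero(m); k=i[np.argmin(abs(i-9))] 
    a=k
    while a>0 and m[a-1]: a-=1
    b=k
    while b<18 and m[b+1]: b+=1
    pts.append((lo+(a+b)/2,v,b-a+1,w.max()))
print(np.array(pts).round(1).tolist())
W=np.array([onz(c,p[0],p[1],.062) for p in pts])
f=np.polyfit(W[:,0],W[:,1],1); r=W[:,1]-np.polyval(f,W[:,0]); k=abs(r)<.0025; f=np.polyfit(W[k,0],W[k,1],1); print('groove y=',f,'res',r.round(4))
# carrier outline: black
m=cv2.morphologyEx((g<70).astype(np.uint8)*255,cv2.MORPH_CLOSE,np.ones((15,15))); m[:160]=0;m[335:]=0;m[:,:250]=0;m[:,380:]=0
k=max(cv2.findContours(m,cv2.RETR_EXTERNAL,cv2.CHAIN_APPROX_NONE)[0],key=cv2.contourArea); R=cv2.minAreaRect(k); P=np.array([onz(c,*p,.07) for p in cv2.boxPoints(R)]); print(R,P.round(4).tolist(),P.mean(0))
big=np.zeros((600,800,3),np.uint8)
big[:,:400]=cv2.resize(im[150:345,250:380],(400,600),interpolation=cv2.INTER_CUBIC)
im2=cv2.imread('pics/w_rest.png')
big[:,400:]=cv2.resize(im2[200:320,270:350],(400,600),interpolation=cv2.INTER_CUBIC)
cv2.imwrite('pics/big.png',big)
```

```text
[[328.5, 176.0, 8.0, 227.0], [327.5, 182.0, 8.0, 228.0], [326.5, 188.0, 8.0, 227.0], [326.0, 194.0, 7.0, 227.0], [325.0, 200.0, 7.0, 227.0], [324.0, 206.0, 7.0, 227.0], [323.5, 212.0, 8.0, 227.0], [322.0, 218.0, 9.0, 152.0], [321.0, 224.0, 9.0, 138.0], [320.0, 230.0, 9.0, 139.0], [319.0, 236.0, 9.0, 138.0], [318.5, 242.0, 8.0, 138.0], [317.5, 248.0, 8.0, 138.0], [316.5, 254.0, 8.0, 139.0], [316.0, 260.0, 9.0, 140.0], [315.0, 266.0, 9.0, 140.0], [314.0, 272.0, 9.0, 140.0], [313.5, 278.0, 8.0, 141.0], [312.5, 284.0, 8.0, 141.0], [311.5, 290.0, 8.0, 168.0], [310.5, 296.0, 8.0, 227.0], [309.5, 302.0, 8.0, 227.0], [309.5, 308.0, 8.0, 226.0], [308.5, 314.0, 8.0, 225.0]]
groove y= [-0.14413662  0.07822045] res [ 0.0002  0.0001 -0.      0.0004  0.0003  0.0001  0.0006 -0.0002 -0.0003
 -0.0004 -0.0006 -0.0001 -0.0003 -0.0004  0.     -0.0001 -0.0002  0.0002
  0.0001 -0.0001 -0.0002 -0.0004  0.0007  0.0006]
((319.1538391113281, 244.71847534179688), (83.9576644897461, 150.083251953125), 6.842773914337158) [[0.5946, -0.0562, 0.07], [0.4151, -0.0298, 0.07], [0.4267, 0.062, 0.07], [0.6089, 0.0459, 0.07]] [0.51132308 0.00546318 0.07      ]
```

View pics/big.png

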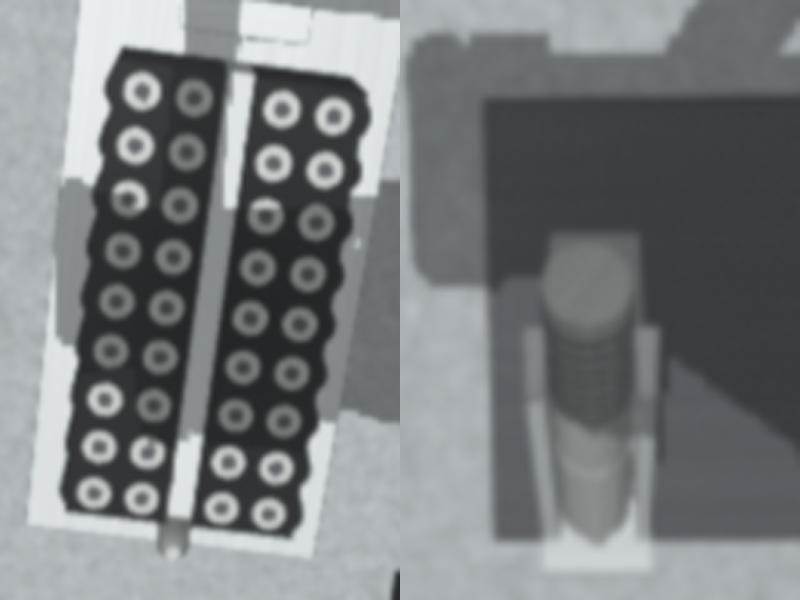

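The probe's top face centres at wrist pixel (307.6,256.6). The groove is a clean straight line with about 0.5 mm residuals, and the locating pin is at wrist pixel (306,328).

Run:
```python
from h import *
import pickle
o=pickle.load(open('pics/w_rest.pkl','rb')); c=cam('wrist',o)
for z in (.165,.17,.175): print(onz(c,307.6,256.6,z).round(4), onz(cam('top'),426.6,236.8,z).round(4))
print('tri w-scene',tri(c,(307.6,256.6),cam('scene'),(229,271.5)),'w-top',tri(c,(307.6,256.6),cam('top'),(426.6,236.8)))
# rest plate edges in wrist: left edge line & top edge
im=cv2.imread('pics/w_rest.png'); hsv=cv2.cvtColor(im,cv2.COLOR_BGR2GRAY)
print('stop end', onz(c,270+.2*197,200+.2*570,.02), 'plate corner near',onz(c,270+.2*85,200+.2*100,.008),'far',onz(c,270+.2*95,200+.2*540,.008))
# probe axis left/right edges of trough bottoms
print('trough near L/R', onz(c,270+.2*135,200+.2*328,.1),onz(c,270+.2*248,200+.2*328,.1))
o=pickle.load(open('pics/w_pallet.pkl','rb')); c=cam('wrist',o)
print('pin',onz(c,305.9,328,.056)); p=np.array([.512,.0782-.1441*.512]); d=np.array([1,-.1441]);d/=np.linalg.norm(d); print('pred',p+.11*d, 'ends',p+.09*d,p-.09*d)
for t in (.09,-.09):
  q=p+t*d; print('end px big',[(a-b)*s for (a,b,s) in zip(proj(c,[*q,.07]),(250,150),(400/130,600/195))])
```

```text
[ 0.5236 -0.305   0.165 ] [ 0.5199 -0.3064  0.165 ]
[ 0.5219 -0.305   0.17  ] [ 0.5189 -0.3055  0.17  ]
[ 0.5202 -0.3049  0.175 ] [ 0.518  -0.3046  0.175 ]
tri w-scene (array([ 0.52328337, -0.30446212,  0.1665994 ]), np.float64(0.0012006036854689426)) w-top (array([ 0.51780373, -0.30427602,  0.18007808]), np.float64(0.0018633760750935236))
stop end [ 0.65686262 -0.30472999  0.02      ] plate corner near [ 0.52357244 -0.33406166  0.008     ] far [ 0.65316984 -0.33404584  0.008     ]
trough near L/R [ 0.5559613  -0.31803015  0.1       ] [ 0.55610396 -0.2919953   0.1       ]
pin [ 0.6211626  -0.01107265  0.056     ]
pred [ 0.62087542 -0.01126815] ends [ 0.60107989 -0.00841561] [0.42292011 0.01725721]
end px big [np.float64(177.57202039033805), np.float64(519.2415786759333)]
end px big [np.float64(243.93815252095763), np.float64(67.96065448764116)]
```

Call:
arm_command --pt "0.116 -0.01 -0.2 0" --pt "0.116 -0.01 -0.2 0" --pt "0.116 -0.01 -0.2 0" --pt "0.116 -0.01 -0.2 0" --pt "0.116 -0.01 -0.2 0" --pt "0.116 -0.01 -0.2 0"

```text
time: 2.7
tool_pos: [0.5389, -0.3009, 0.2681]
ee_rot: [-3.14, 0.002, -3.142]
wrist_force: [0.5, -0.9, 0.2]
width: 0.094
finger_force: 0.0
```

Call:
arm_command --pt "0 -0.008 -0.15 0" --pt "0 -0.008 -0.15 0" --pt "0 -0.008 -0.274 0" --pt "0 -0.008 -0.274 0" --pt "0 -0.008 -0.274 0" --pt "0 -0.008 -0.274 0"

```text
time: 3.2
tool_pos: [0.539, -0.3063, 0.1311]
ee_rot: [-3.14, 0.002, 3.14]
wrist_force: [0.7, 0.5, 0.8]
width: 0.094
finger_force: 0.0
```

```bash
python3 shot.py w_grip
python3 - <<'E'
from h import *
im=robot.snapshot('scene')[:,:,::-1]; w=cv2.imread('pics/w_grip.png')
b=np.zeros((480,800,3),np.uint8); b[:,:400]=cv2.resize(im[200:360,180:313],(400,480),interpolation=cv2.INTER_CUBIC); b[:,400:]=w[:,110:510]
cv2.imwrite('pics/grip.png',b)
E
```

```text
[ 0.53903911 -0.30632109  0.13105707] [-3.1402478e+00  2.0835883e-03  3.1398600e+00] 3.2
```

View pics/grip.png

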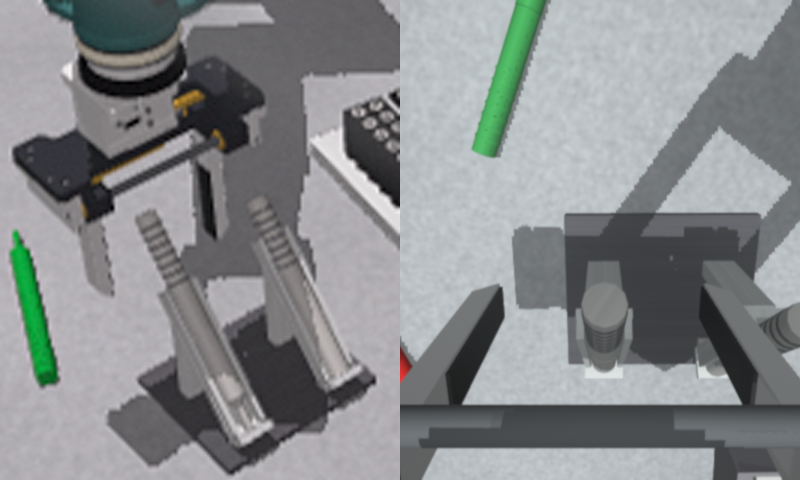

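The fingers straddle the probe, with its top at wrist pixel (315,308), and clear the rod. Closing now.

Call:
arm_command --pt "0 0 0 0" --pt "0 0 0 0" --pt "0 0 0 0" --pt "0 0 0 0" --pt "0 0 0 0" --pt "0 0 0 0" --pt "0 0 0 0" --pt "0 0 0 0" --claw 1

```text
time: 3.97
tool_pos: [0.5388, -0.3062, 0.1283]
ee_rot: [3.141, -0.0, 3.14]
wrist_force: [0.2, 0.8, 0.5]
width: 0.0443
finger_force: 0.0
```

Run:
```python
from h import *
import pickle
o=pickle.load(open('pics/w_grip.pkl','rb')); c=cam('wrist',o); print(onz(c,315,308,.17),tri(c,(315,308),cam('top'),(426.6,236.8)),tri(c,(315,308),cam('scene'),(229,271.5)))
```

```text
[ 0.52335018 -0.30526335  0.17      ] (array([ 0.5175986 , -0.30448245,  0.18051084]), np.float64(0.0021244874439194737)) (array([ 0.52457741, -0.30489677,  0.16777787]), np.float64(0.0007497766623950974))
```

Call:
arm_command --pt "0 0 0 0" --pt "0 0 0 0" --pt "0 0 0 0" --pt "0 0 0 0" --pt "0 0 0 0" --pt "0 0 0 0" --pt "0 0 0 0" --pt "0 0 0 0"

```text
time: 4.63
tool_pos: [0.5388, -0.306, 0.1285]
ee_rot: [3.141, -0.0, 3.14]
wrist_force: [0.1, 0.5, -0.2]
width: 0.0174
finger_force: 30.0
```

Call:
arm_command --pt "-0.013 0 0.0155 0" --pt "-0.04 0 0.048 0" --pt "-0.08 0 0.095 0" --pt "-0.12 0 0.143 0" --pt "-0.16 0 0.19 0" --pt "-0.16 0 0.26 0" --pt "-0.16 0 0.32 0" --pt "-0.16 0 0.32 0"

```text
time: 5.3
tool_pos: [0.4594, -0.3078, 0.2969]
ee_rot: [-3.133, 0.01, 3.139]
wrist_force: [-0.7, -0.2, -0.4]
width: 0.0168
finger_force: 30.0
```

Run:
```python
from h import *
o=robot.get_obs(); print(o['tool_pos'],o['ee_rot'],o['wrist_force'],o['finger_force'])
t=robot.snapshot('top')[:,:,::-1]; im=robot.snapshot('scene')[:,:,::-1]; cv2.imwrite('pics/top1.png',t); cv2.imwrite('pics/scene1.png',im)
for n in('top','scene'): print(n,proj(cam(n),o['tool_pos']))
x,y=[int(v) for v in proj(cam('scene'),o['tool_pos'])]; a,b=[int(v) for v in proj(cam('top'),o['tool_pos'])]
q=np.hstack([cv2.resize(im[y-60:y+60,x-60:x+40],(500,600),interpolation=cv2.INTER_CUBIC),cv2.resize(t[b-70:b+50,a-30:a+30],(300,600),interpolation=cv2.INTER_CUBIC)])
print(x-60,y-60,a-30,b-70); cv2.imwrite('pics/held.png',q)
```

```text
[ 0.45937171 -0.30775596  0.29685381] [-3.13263504  0.00966944  3.13880766] [-0.70110054 -0.23583741 -0.4252888 ] 29.98693138360977
top (np.float64(439.1439698459593), np.float64(252.98946147943678))
scene (np.float64(205.35164757471358), np.float64(214.3031148205198))
145 154 409 182
```

View pics/held.png

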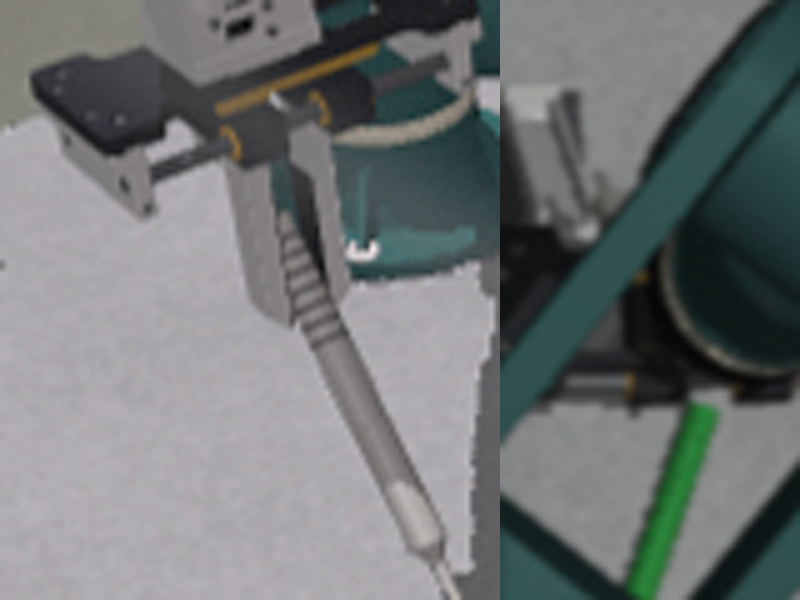

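The probe is firmly held, still leaning, with its pin tip just beyond the crop's lower edge at scene (237,275). I'll locate the tip by image differencing.

Run:
```python
from h import *
c=cam('scene'); a=cv2.imread('pics/scene0.png').astype(int); b=cv2.imread('pics/scene1.png').astype(int)
print('pred',proj(c,[.563,-.307,.192]),'body pt',proj(c,[.459,-.307,.316]))
g=b[:,:,1]
for v in range(258,290,2): print(v,g[v,222:252].tolist())
```

```text
pred (np.float64(236.4041120889703), np.float64(272.4986444104631)) body pt (np.float64(204.3847438110887), np.float64(207.03971362594723))
258 [173, 175, 134, 139, 157, 170, 179, 173, 167, 154, 133, 154, 172, 171, 172, 171, 172, 148, 98, 90, 95, 98, 97, 97, 96, 94, 93, 95, 94, 96]
260 [171, 171, 174, 134, 138, 157, 170, 180, 172, 165, 156, 129, 156, 168, 172, 173, 175, 151, 102, 94, 96, 97, 96, 96, 96, 96, 94, 96, 98, 97]
262 [174, 174, 175, 161, 133, 142, 158, 171, 167, 147, 127, 94, 153, 171, 169, 170, 175, 107, 93, 96, 100, 97, 96, 96, 94, 96, 99, 95, 96, 95]
264 [170, 172, 169, 167, 144, 133, 119, 109, 112, 116, 113, 98, 168, 175, 170, 170, 176, 107, 93, 94, 96, 96, 97, 95, 96, 98, 96, 98, 97, 98]
266 [170, 171, 174, 173, 170, 169, 172, 157, 134, 118, 132, 142, 144, 172, 175, 177, 177, 147, 103, 97, 93, 96, 96, 98, 97, 99, 96, 94, 95, 96]
268 [169, 171, 170, 171, 171, 174, 174, 173, 173, 141, 151, 175, 159, 150, 144, 147, 146, 100, 94, 94, 96, 97, 98, 97, 96, 95, 96, 93, 95, 93]
270 [168, 168, 171, 170, 171, 170, 169, 171, 171, 172, 148, 155, 177, 142, 93, 90, 95, 94, 95, 93, 93
[... 614 characters left out ...]
, 169, 165, 167, 169, 169, 173, 147, 103, 93, 96, 94, 96, 95, 99, 98, 97, 90, 91, 91, 93, 91, 92, 89, 90, 90, 87]
282 [167, 168, 168, 170, 171, 174, 172, 174, 174, 180, 106, 88, 93, 95, 97, 96, 98, 96, 92, 89, 169, 176, 176, 173, 172, 173, 177, 176, 175, 176]
284 [172, 174, 172, 172, 172, 174, 176, 174, 174, 181, 110, 94, 92, 95, 95, 95, 95, 94, 91, 133, 166, 170, 170, 171, 169, 167, 169, 171, 171, 168]
286 [172, 174, 177, 175, 174, 172, 171, 169, 170, 172, 106, 92, 95, 95, 96, 94, 96, 93, 93, 151, 170, 168, 168, 170, 170, 169, 170, 170, 168, 168]
288 [170, 168, 168, 171, 171, 173, 172, 172, 176, 149, 101, 93, 94, 95, 93, 95, 96, 93, 92, 136, 170, 173, 172, 171, 171, 168, 167, 166, 165, 169]
```

Call:
arm_command --pt "0.01 0.06 0 -0.01" --pt "0.02 0.14 0 -0.02" --pt "0.03 0.22 0 -0.03" --pt "0.04 0.3 0 -0.04" --pt "0.05 0.38 0 -0.05" --pt "0.06 0.46 0 -0.06" --pt "0.066 0.54 -0.05 -0.068" --pt "0.066 0.6 -0.1 -0.068"

```text
time: 6.07
tool_pos: [0.4919, -0.0063, 0.2393]
ee_rot: [3.141, 0.001, 2.998]
wrist_force: [0.8, -0.7, -1.3]
width: 0.0171
finger_force: 30.0
```

Call:
arm_command --pt "0 0.03 -0.05 0" --pt "0 0.03 -0.08 0" --pt "0 0.03 -0.08 0" --pt "0 0.03 -0.08 0"

```text
time: 6.4
tool_pos: [0.49, 0.0067, 0.1974]
ee_rot: [-3.141, -0.006, 2.998]
wrist_force: [-0.4, 0.1, -1.6]
width: 0.0173
finger_force: 30.0
```

```bash
python3 shot.py w_s
python3 - <<'E'
from h import *
import pickle
o=pickle.load(open('pics/w_s.pkl','rb')); c=cam('wrist',o); im=cv2.imread('pics/w_s.png')
t=o['tool_pos']; d=np.array([.9898,-.1426]); print('pred tip',proj(c,[*(t[:2]+.102*d),t[2]-.107]))
for s in (.09,-.09):
  q=np.array([.512,.0044])+s*d; print('ends',proj(c,[*q,.062]))
s=robot.snapshot('scene')[:,:,::-1]; cv2.imwrite('pics/scene2.png',s)
b=np.zeros((600,800,3),np.uint8); b[:,:450]=cv2.resize(im[260:460,236:386],(450,600),interpolation=cv2.INTER_CUBIC); b[:420,450:]=cv2.resize(s[200:320,270:370],(350,420),interpolation=cv2.INTER_CUBIC); cv2.imwrite('pics/start.png',b)
E
```

```text
[0.49004546 0.00674733 0.19744328] [-3.14093415 -0.00626117  2.99810882] 6.4
pred tip (np.float64(311.8576729461046), np.float64(363.29671101902))
ends (np.float64(312.74904955840776), np.float64(355.0907107958859))
ends (np.float64(312.9768440024844), np.float64(143.49701239368778))
```

View pics/start.png

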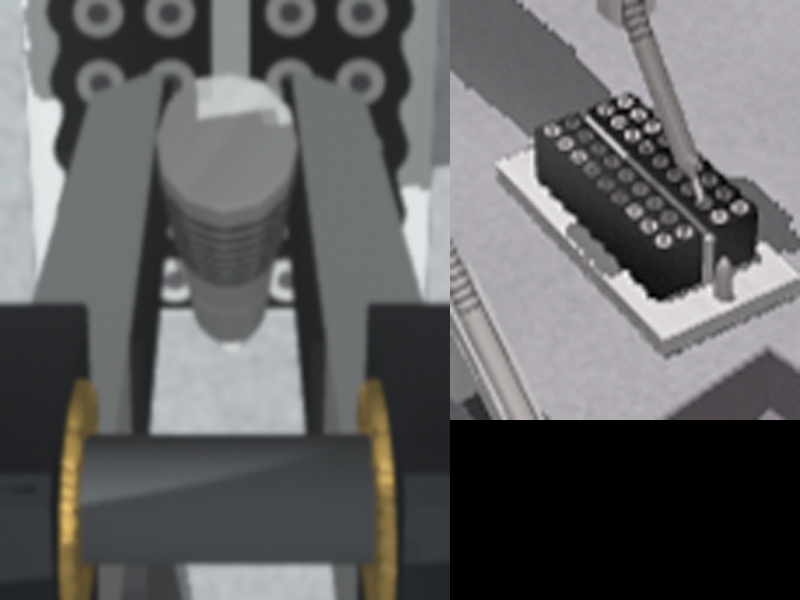

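The tip is laterally on the groove line: wrist u≈313 against 312.8 for the groove, about 0.4 mm off. In the scene view the tip is at about (342,258), above the carrier near the pin end.

Run:
```python
from h import *
import pickle
o=pickle.load(open('pics/w_s.pkl','rb')); c=cam('wrist',o); cs=cam('scene'); t=o['tool_pos']
d=np.array([.9898,-.1426,0]); n=np.array([.1426,.9898,0]); p0=np.array([.512,.0044,0])
def onplane(c,px):
    q,r=ray(c,*px); x=q+r*(n@(p0-q))/(n@r); return d@(x-p0), x[2], x
print('TCP s',d@(t-p0),n@(t-p0),t[2])
for px in [(341,257.5),(342,258.5),(343,259)]: print(px,onplane(cs,px))
print('wrist ray', [ (z, d@(onz(c,313.3,375.,z)-p0)) for z in (.07,.08,.09,.1)])
g=cv2.imread('pics/scene2.png')[:,:,1]
for v in range(246,268): print(v,g[v,330:352].tolist())
```

```text
TCP s -0.02206532967767613 -0.0008073328039457943 0.19744327620850863
(341, 257.5) (np.float64(0.0778314888563076), np.float64(0.08702517668890941), array([ 0.58903462, -0.00669834,  0.08702518]))
(342, 258.5) (np.float64(0.0824706256254399), np.float64(0.08687525359387294), array([ 0.59362626, -0.00735985,  0.08687525]))
(343, 259) (np.float64(0.08700397277157726), np.float64(0.08838479974436753), array([ 0.59811319, -0.00800629,  0.0883848 ]))
wrist ray [(0.07, np.float64(0.10457425922091984)), (0.08, np.float64(0.09778761972480475)), (0.09, np.float64(0.09100098022868978)), (0.1, np.float64(0.08421434073257468))]
246 [88, 107, 55, 21, 81, 114, 124, 127, 128, 145, 127, 87, 27, 15, 128, 174, 175, 172, 172, 175, 174, 173]
247 [88, 73, 36, 21, 38, 98, 116, 119, 122, 120, 108, 119, 45, 12, 38, 138, 175, 173, 172, 174, 175, 175]
248 [32, 28, 49, 61, 69, 87, 95, 113, 119, 121, 96, 91, 35, 18, 24, 70, 137, 172, 174, 174, 175, 176]
249 [34, 39, 96, 76, 78, 91, 73, 88, 116, 122, 75, 33, 47, 50, 45, 36, 48, 125, 156, 174, 178, 180]
250 [33, 42, 98, 92, 92, 89, 55, 45, 91, 123, 108, 43, 90, 6
[... 1007 characters left out ...]
 126]
261 [81, 107, 89, 91, 99, 54, 61, 108, 112, 72, 44, 39, 41, 39, 94, 189, 134, 137, 185, 92, 35, 49]
262 [93, 105, 88, 95, 105, 58, 43, 62, 109, 113, 72, 41, 42, 43, 89, 164, 159, 157, 174, 89, 43, 38]
263 [76, 93, 91, 94, 70, 48, 41, 40, 59, 108, 111, 71, 40, 41, 49, 113, 155, 160, 105, 47, 37, 37]
264 [50, 50, 59, 48, 45, 82, 80, 74, 86, 68, 108, 111, 69, 41, 41, 43, 39, 36, 33, 34, 35, 36]
265 [51, 51, 51, 51, 84, 145, 105, 93, 165, 89, 67, 110, 109, 70, 43, 41, 38, 39, 38, 38, 37, 36]
266 [86, 70, 50, 46, 99, 188, 116, 127, 195, 100, 50, 65, 106, 106, 94, 50, 41, 40, 42, 39, 40, 37]
267 [137, 118, 149, 70, 71, 154, 108, 139, 142, 73, 47, 42, 97, 182, 163, 93, 45, 43, 39, 39, 41, 37]
```

Call:
arm_command --pt "0 0 -0.01 0" --pt "0 0 -0.02 0" --pt "0 0 -0.03 0" --pt "0 0 -0.036 0" --pt "0 0 -0.036 0" --pt "0 0 -0.036 0"

```text
time: 7.0
tool_pos: [0.4916, 0.0064, 0.182]
ee_rot: [3.142, -0.001, 2.997]
wrist_force: [0.2, 0.2, -2.0]
width: 0.0175
finger_force: 30.0
```

```bash
cat > st.py <<'E'
from h import *
o=robot.get_obs(); t=o['tool_pos']; d=np.array([.9898,-.1426,0]); n=np.array([.1426,.9898,0]); p0=np.array([.512,.0044,0])
print('t',o['time'],'s',round(d@(t-p0),4),'n',round(n@(t-p0),4),'z',round(t[2],4),'F',o['wrist_force'].round(2),'M',o['wrist_torque'].round(3),'yaw',o['ee_rot'][2],o['joint_torque'].round(2))
E
python3 st.py
```

```text
t 7.0 s -0.0204 n -0.0009 z 0.182 F [ 0.25  0.22 -1.98] M [-0.034  0.036  0.029] yaw 2.997262911144064 [-4.000e-02 -2.918e+01 -3.075e+01 -2.000e-02  0.000e+00 -0.000e+00]
```

Call:
arm_command --pt "0 0 -0.003 0" --pt "0 0 -0.006 0" --pt "0 0 -0.006 0"

```text
time: 7.25
tool_pos: [0.4917, 0.0066, 0.1791]
ee_rot: [3.141, -0.0, 2.998]
wrist_force: [-0.3, 0.2, -2.1]
width: 0.0173
finger_force: 30.0
```

```bash
python3 st.py
```

```text
t 7.25 s -0.0204 n -0.0007 z 0.1791 F [-0.32  0.22 -2.13] M [0.09  0.101 0.049] yaw 2.9975671218984266 [-1.000e-02 -2.962e+01 -3.122e+01 -2.000e-02 -4.000e-02 -0.000e+00]
```

Call:
arm_command --pt "0 0 -0.002 0" --pt "0 0 -0.004 0" --pt "0 0 -0.004 0"

```text
time: 7.5
tool_pos: [0.4917, 0.0066, 0.1771]
ee_rot: [3.142, -0.0, 2.998]
wrist_force: [0.6, 0.2, -1.8]
width: 0.0173
finger_force: 30.0
```

```bash
python3 st.py
```

```text
t 7.5 s -0.0204 n -0.0008 z 0.1771 F [ 0.56  0.16 -1.8 ] M [ 0.055  0.09  -0.069] yaw 2.9975577459206306 [ 0.000e+00 -2.956e+01 -3.111e+01 -2.000e-02 -3.000e-02 -0.000e+00]
```

Call:
arm_command --pt "0 0 -0.002 0" --pt "0 0 -0.004 0" --pt "0 0 -0.004 0"

```text
time: 7.75
tool_pos: [0.4917, 0.0066, 0.1751]
ee_rot: [3.142, -0.0, 2.998]
wrist_force: [-1.0, 0.3, -1.4]
width: 0.0177
finger_force: 30.0
```

Call:
arm_command --pt "0 0 -0.002 0" --pt "0 0 -0.003 0" --pt "0 0 -0.003 0"

```text
time: 8.0
tool_pos: [0.4917, 0.0065, 0.1737]
ee_rot: [3.142, -0.0, 2.998]
wrist_force: [-0.3, -0.3, -2.2]
width: 0.0174
finger_force: 30.0
```

```bash
python3 st.py
python3 - <<'E'
from h import *
g=robot.snapshot('scene')[:,:,::-1]; cv2.imwrite('pics/scene3.png',g)
c=cam('scene'); d=np.array([.9898,-.1426,0]); p0=np.array([.512,.0044,0])
for s in(.07,.08,.09): print(s,proj(c,p0+s*d+[0,0,.062]),proj(c,p0+s*d+[0,0,.07]))
for v in range(252,276): print(v,g[v,332:354,1].tolist())
E
```

```text
t 8.0 s -0.0204 n -0.0008 z 0.1737 F [-0.34 -0.28 -2.19] M [ 0.046  0.044 -0.029] yaw 2.997566478834747 [ 0.000e+00 -2.949e+01 -3.098e+01 -2.000e-02 -1.000e-02 -0.000e+00]
0.07 (np.float64(339.0828305585155), np.float64(263.06502464498726)) (np.float64(339.15789864466876), np.float64(260.79058011151784))
0.08 (np.float64(341.2063392160025), np.float64(265.1268661152152)) (np.float64(341.2894463027836), np.float64(262.84938550582257))
0.09 (np.float64(343.349483128539), np.float64(267.2077726281013)) (np.float64(343.44077527754877), np.float64(264.92729714965037))
252 [36, 43, 107, 120, 128, 136, 153, 148, 152, 69, 85, 90, 77, 91, 48, 19, 16, 41, 76, 90, 101, 100]
253 [37, 30, 85, 116, 124, 133, 158, 164, 144, 59, 31, 49, 53, 35, 47, 49, 63, 37, 26, 54, 81, 100]
254 [56, 35, 51, 113, 123, 125, 125, 135, 117, 50, 22, 26, 22, 31, 92, 71, 74, 77, 52, 23, 39, 99]
255 [106, 56, 42, 87, 114, 118, 119, 121, 106, 48, 36, 37, 26, 32, 112, 93, 69, 108, 71, 28, 15, 82]
256 [120, 108, 55, 45, 80, 124, 120, 122, 85, 79, 69, 80, 58, 32, 84, 80, 80, 97, 47, 24, 21, 45]
257 [76, 120, 106, 56, 40, 99,
[... 1151 characters left out ...]
, 42, 41, 41, 37, 41, 38]
269 [171, 90, 51, 49, 49, 44, 46, 46, 44, 40, 95, 122, 128, 80, 47, 41, 44, 43, 43, 38, 40, 38]
270 [97, 51, 46, 45, 44, 45, 45, 46, 46, 42, 97, 125, 130, 73, 43, 42, 43, 43, 41, 42, 37, 40]
271 [37, 40, 41, 43, 43, 43, 43, 46, 43, 40, 99, 125, 130, 70, 44, 41, 41, 43, 42, 43, 41, 43]
272 [39, 40, 40, 40, 40, 44, 45, 42, 41, 38, 98, 126, 130, 72, 42, 41, 40, 41, 40, 43, 40, 43]
273 [38, 37, 38, 40, 40, 42, 41, 41, 42, 38, 97, 127, 130, 69, 38, 81, 118, 57, 41, 42, 43, 39]
274 [36, 37, 38, 40, 40, 39, 39, 42, 43, 36, 95, 125, 128, 68, 54, 143, 178, 107, 48, 40, 40, 38]
275 [33, 35, 36, 35, 37, 39, 40, 41, 41, 32, 110, 126, 128, 62, 102, 163, 176, 135, 65, 34, 58, 88]
```

Call:
arm_command --pt "0 0 -0.002 0" --pt "0 0 -0.003 0" --pt "0 0 -0.003 0"

```text
time: 8.3
tool_pos: [0.4917, 0.0065, 0.1721]
ee_rot: [3.142, -0.0, 2.998]
wrist_force: [0.5, -0.2, -1.0]
width: 0.017
finger_force: 30.0
```

```bash
python3 st.py
```

```text
t 8.3 s -0.0204 n -0.0008 z 0.1721 F [ 0.52 -0.25 -1.02] M [0.035 0.06  0.054] yaw 2.997505073812074 [ 0.000e+00 -2.951e+01 -3.098e+01 -2.000e-02 -1.000e-02 -0.000e+00]
```

Call:
arm_command --pt "0 0 -0.002 0" --pt "0 0 -0.002 0" --pt "0 0 -0.002 0"

```text
time: 8.55
tool_pos: [0.4918, 0.0065, 0.1713]
ee_rot: [3.141, -0.0, 2.998]
wrist_force: [0.9, -0.3, -2.2]
width: 0.0176
finger_force: 30.0
```

```bash
python3 st.py
```

```text
t 8.55 s -0.0203 n -0.0008 z 0.1713 F [ 0.92 -0.33 -2.16] M [-0.004  0.077 -0.004] yaw 2.9975503954305993 [-0.000e+00 -2.941e+01 -3.087e+01 -2.000e-02 -0.000e+00 -0.000e+00]
```

Call:
arm_command --pt "0 0 -0.002 0" --pt "0 0 -0.002 0" --pt "0 0 -0.002 0"

```text
time: 8.8
tool_pos: [0.4918, 0.0065, 0.1703]
ee_rot: [3.142, -0.0, 2.997]
wrist_force: [-0.0, 0.6, -1.7]
width: 0.0172
finger_force: 30.0
```

```bash
python3 st.py
```

```text
t 8.8 s -0.0203 n -0.0008 z 0.1703 F [-0.    0.64 -1.74] M [ 0.113  0.066 -0.018] yaw 2.997482560641027 [ 0.000e+00 -2.943e+01 -3.087e+01 -2.000e-02 -0.000e+00 -0.000e+00]
```

Call:
arm_command --pt "0 0 -0.002 0" --pt "0 0 -0.002 0" --pt "0 0 -0.002 0"

```text
time: 9.05
tool_pos: [0.4918, 0.0065, 0.1693]
ee_rot: [3.141, -0.0, 2.998]
wrist_force: [-0.0, -0.0, -1.4]
width: 0.0175
finger_force: 30.0
```

```bash
python3 st.py
```

```text
t 9.05 s -0.0203 n -0.0008 z 0.1693 F [-0.01 -0.03 -1.44] M [-0.022  0.072 -0.039] yaw 2.997501396998947 [-0.000e+00 -2.943e+01 -3.086e+01 -2.000e-02 -0.000e+00 -0.000e+00]
```

Call:
arm_command --pt "0 0 -0.002 0" --pt "0 0 -0.002 0" --pt "0 0 -0.002 0"

```text
time: 9.3
tool_pos: [0.4918, 0.0065, 0.1684]
ee_rot: [3.141, 0.0, 2.998]
wrist_force: [-0.8, 0.1, -1.1]
width: 0.0172
finger_force: 30.0
```

```bash
python3 st.py
```

```text
t 9.3 s -0.0203 n -0.0008 z 0.1684 F [-0.77  0.07 -1.09] M [0.088 0.145 0.015] yaw 2.9975088356522286 [-1.000e-02 -2.926e+01 -3.068e+01 -2.000e-02  1.000e-02  0.000e+00]
```

Call:
arm_command --pt "0 0 -0.001 0" --pt "0 0 -0.001 0" --pt "0 0 -0.001 0"

```text
time: 9.55
tool_pos: [0.4918, 0.0065, 0.168]
ee_rot: [3.141, 0.0, 2.998]
wrist_force: [-0.3, 1.0, -0.7]
width: 0.0171
finger_force: 30.0
```

```bash
python3 st.py
```

```text
t 9.55 s -0.0203 n -0.0008 z 0.168 F [-0.34  1.   -0.71] M [ 0.044  0.105 -0.074] yaw 2.997566177642517 [-3.000e-02 -2.892e+01 -3.052e+01 -2.000e-02 -1.100e-01 -0.000e+00]
```

Call:
arm_command --pt "0 0 -0.001 0" --pt "0 0 -0.001 0" --pt "0 0 -0.001 0"

```text
time: 9.8
tool_pos: [0.4917, 0.0065, 0.1676]
ee_rot: [3.142, 0.0, 2.998]
wrist_force: [-0.4, -1.1, 1.1]
width: 0.0172
finger_force: 30.0
```

```bash
python3 st.py
```

```text
t 9.8 s -0.0204 n -0.0008 z 0.1676 F [-0.42 -1.13  1.09] M [ 0.095  0.263 -0.118] yaw 2.9975623838307115 [-8.000e-02 -2.828e+01 -3.022e+01 -2.000e-02 -3.500e-01 -0.000e+00]
```

Light contact of about 2 N is established on the groove floor. Now I'll sweep at 4 cm/s.

Call:
arm_command --pt "-0.0066 0.00095 0 0" --pt "-0.0132 0.0019 0 0" --pt "-0.0198 0.00285 0 0" --pt "-0.0264 0.0038 0 0" --pt "-0.033 0.00475 0 0" --pt "-0.0396 0.0057 0 0" --pt "-0.0462 0.00665 0 0" --pt "-0.0528 0.0076 0 0"

```text
time: 10.47
tool_pos: [0.465, 0.0104, 0.1673]
ee_rot: [3.142, 0.0, 2.998]
wrist_force: [0.8, -0.8, -1.2]
width: 0.0175
finger_force: 30.0
```

```bash
python3 st.py
```

```text
t 10.4667 s -0.0473 n -0.0008 z 0.1673 F [ 0.76 -0.78 -1.15] M [ 0.002 -0.131 -0.042] yaw 2.997567070310614 [ 2.000e-02 -2.603e+01 -3.035e+01 -0.000e+00  2.800e-01 -0.000e+00]
```

Call:
arm_command --pt "-0.0066 0.00095 -0.0005 0" --pt "-0.0132 0.0019 -0.001 0" --pt "-0.0198 0.00285 -0.001 0" --pt "-0.0264 0.0038 -0.001 0" --pt "-0.033 0.00475 -0.001 0" --pt "-0.0396 0.0057 -0.001 0" --pt "-0.0462 0.00665 -0.001 0" --pt "-0.0528 0.0076 -0.001 0"

```text
time: 11.13
tool_pos: [0.4387, 0.0142, 0.1669]
ee_rot: [3.142, 0.0, 2.998]
wrist_force: [0.9, 0.4, -0.4]
width: 0.0173
finger_force: 30.0
```

```bash
python3 st.py
python3 - <<'E'
from h import *
g=robot.snapshot('scene')[:,:,::-1]; cv2.imwrite('pics/scene4.png',g)
c=cam('scene'); d=np.array([.9898,-.1426,0]); p0=np.array([.512,.0044,0])
for s in(.02,.03,.04): print(s,proj(c,p0+s*d+[0,0,.062]))
for v in range(242,262): print(v,g[v,318:342,1].tolist())
E
```

```text
t 11.1333 s -0.0739 n -0.0008 z 0.1669 F [ 0.92  0.45 -0.37] M [-0.016 -0.259  0.017] yaw 2.9975037973171244 [ 3.000e-02 -2.328e+01 -3.010e+01  0.000e+00  4.000e-01 -0.000e+00]
0.02 (np.float64(328.75058303222147), np.float64(253.0328279994674))
0.03 (np.float64(330.7798487078079), np.float64(255.0031633259952))
0.04 (np.float64(332.82745425630276), np.float64(256.99130593123976))
242 [110, 69, 36, 33, 48, 110, 124, 128, 132, 137, 141, 98, 37, 15, 18, 28, 78, 68, 76, 52, 18, 38, 78, 96]
243 [107, 110, 67, 36, 36, 105, 119, 126, 136, 164, 169, 144, 54, 18, 20, 53, 98, 80, 90, 98, 38, 12, 53, 98]
244 [62, 107, 111, 67, 33, 82, 114, 125, 133, 163, 170, 153, 71, 46, 28, 46, 85, 81, 73, 97, 38, 17, 40, 75]
245 [65, 62, 101, 109, 64, 46, 106, 123, 125, 134, 145, 127, 69, 93, 49, 24, 66, 69, 54, 43, 47, 45, 43, 38]
246 [80, 47, 48, 100, 111, 79, 87, 113, 118, 120, 120, 112, 90, 109, 55, 25, 25, 19, 20, 40, 109, 97, 108, 150]
247 [65, 46, 40, 48, 97, 118, 90, 79, 109, 118, 123, 101, 88, 72, 32, 27, 18, 19, 22, 89, 179, 115, 141, 211]
248 [61, 87, 80, 73, 56, 99, 118, 84, 77, 101, 136, 89, 34
[... 797 characters left out ...]
 66, 116, 140, 96, 48, 54]
256 [127, 136, 134, 71, 54, 52, 51, 48, 80, 143, 130, 147, 98, 73, 205, 183, 77, 36, 40, 39, 39, 34, 78, 133]
257 [135, 139, 111, 65, 53, 53, 55, 49, 157, 164, 144, 162, 146, 64, 128, 207, 180, 84, 37, 42, 45, 36, 162, 165]
258 [89, 79, 52, 81, 115, 98, 59, 51, 157, 148, 132, 158, 137, 65, 42, 128, 190, 181, 107, 47, 40, 38, 154, 155]
259 [52, 53, 110, 143, 133, 133, 121, 63, 71, 134, 129, 155, 88, 49, 43, 39, 90, 186, 193, 90, 36, 37, 56, 114]
260 [53, 51, 134, 176, 127, 157, 162, 79, 52, 51, 51, 48, 78, 142, 132, 128, 88, 93, 186, 179, 107, 45, 38, 41]
261 [51, 49, 85, 135, 145, 152, 128, 64, 52, 53, 55, 50, 129, 176, 148, 143, 166, 72, 91, 186, 191, 110, 44, 43]
```

The tip is at scene (330.5,254.5), in the groove at about s=+0.028 on the floor line. Contact is light, 1–2 N. I'll continue the sweep.

Call:
arm_command --pt "-0.0066 0.00095 0 0" --pt "-0.0132 0.0019 -0.0005 0" --pt "-0.0198 0.00285 -0.0005 0" --pt "-0.0264 0.0038 -0.0005 0" --pt "-0.033 0.00475 -0.0005 0" --pt "-0.0396 0.0057 -0.0005 0" --pt "-0.0462 0.00665 -0.0005 0" --pt "-0.0528 0.0076 -0.0005 0"

```text
time: 11.85
tool_pos: [0.4123, 0.018, 0.1666]
ee_rot: [3.141, 0.0, 2.998]
wrist_force: [1.5, 0.2, -0.5]
width: 0.0169
finger_force: 30.0
```

```bash
python3 st.py
```

```text
t 11.85 s -0.1006 n -0.0008 z 0.1666 F [ 1.46  0.18 -0.51] M [-0.067 -0.27   0.009] yaw 2.9975563904866203 [ 4.000e-02 -2.060e+01 -2.998e+01  1.000e-02  4.500e-01 -0.000e+00]
```

Call:
arm_command --pt "-0.0066 0.00095 0 0" --pt "-0.0132 0.0019 -0.0005 0" --pt "-0.0198 0.00285 -0.0005 0" --pt "-0.0264 0.0038 -0.0005 0" --pt "-0.033 0.00475 -0.0005 0" --pt "-0.0396 0.0057 -0.0005 0" --pt "-0.0462 0.00665 -0.0005 0" --pt "-0.0528 0.0076 -0.0005 0"

```text
time: 12.52
tool_pos: [0.3859, 0.0218, 0.1664]
ee_rot: [3.141, 0.0, 2.998]
wrist_force: [0.9, 0.3, 0.1]
width: 0.0174
finger_force: 30.0
```

```bash
python3 st.py
```

```text
t 12.5167 s -0.1273 n -0.0008 z 0.1664 F [0.95 0.29 0.06] M [-0.093 -0.278 -0.044] yaw 2.9975498462770678 [ 4.000e-02 -1.794e+01 -2.989e+01  1.000e-02  5.100e-01 -0.000e+00]
```

Call:
arm_command --pt "-0.0066 0.00095 0 0" --pt "-0.0132 0.0019 0 0" --pt "-0.0198 0.00285 0 0" --pt "-0.0264 0.0038 -0.0003 0" --pt "-0.033 0.00475 -0.0003 0" --pt "-0.0396 0.0057 -0.0003 0" --pt "-0.0462 0.00665 -0.0003 0" --pt "-0.0528 0.0076 -0.0003 0"

```text
time: 13.18
tool_pos: [0.3595, 0.0256, 0.1662]
ee_rot: [3.141, 0.0, 2.998]
wrist_force: [1.1, -0.0, 0.2]
width: 0.0174
finger_force: 30.0
```

Call:
arm_command --pt "-0.0066 0.00095 0 0" --pt "-0.0132 0.0019 0 0" --pt "-0.0198 0.00285 0 0" --pt "-0.0264 0.0038 -0.0003 0" --pt "-0.033 0.00475 -0.0003 0" --pt "-0.0396 0.0057 -0.0003 0" --pt "-0.0462 0.00665 -0.0003 0" --pt "-0.0528 0.0076 -0.0003 0"

```text
time: 13.85
tool_pos: [0.3331, 0.0294, 0.166]
ee_rot: [3.141, 0.0, 2.998]
wrist_force: [1.2, -0.1, 0.3]
width: 0.0175
finger_force: 30.0
```

```bash
python3 st.py
python3 - <<'E'
from h import *
g=robot.snapshot('scene')[:,:,::-1]; cv2.imwrite('pics/scene5.png',g)
c=cam('scene'); d=np.array([.9898,-.1426,0]); p0=np.array([.512,.0044,0])
for s in(-.06,-.08,-.09): print(s,proj(c,p0+s*d+[0,0,.062]))
for v in range(222,246): print(v,g[v,298:322,1].tolist())
E
```

```text
t 13.85 s -0.1807 n -0.0008 z 0.166 F [ 1.22 -0.11  0.28] M [-0.032 -0.318 -0.08 ] yaw 2.9975341137091767 [ 5.000e-02 -1.268e+01 -2.986e+01  2.000e-02  5.700e-01 -1.000e-02]
-0.06 (np.float64(313.1481479476474), np.float64(237.88349127296433))
-0.08 (np.float64(309.4147352332518), np.float64(234.2584977355577))
-0.09 (np.float64(307.571930824934), np.float64(232.4692087975578))
222 [172, 171, 170, 154, 114, 114, 123, 135, 124, 116, 97, 93, 95, 95, 94, 94, 95, 91, 140, 141, 168, 150, 171, 151]
223 [168, 171, 172, 175, 127, 111, 121, 135, 128, 134, 132, 112, 95, 93, 94, 95, 94, 93, 92, 87, 137, 109, 141, 101]
224 [168, 172, 173, 174, 155, 111, 116, 126, 131, 161, 158, 134, 140, 140, 99, 93, 95, 96, 95, 93, 91, 92, 93, 93]
225 [169, 170, 171, 174, 176, 128, 116, 122, 130, 158, 140, 137, 173, 179, 146, 99, 94, 98, 96, 96, 94, 97, 99, 97]
226 [172, 171, 171, 171, 175, 134, 109, 116, 120, 127, 109, 141, 176, 179, 181, 110, 93, 97, 97, 97, 97, 82, 70, 70]
227 [170, 171, 170, 170, 171, 155, 130, 109, 112, 116, 109, 149, 155, 147, 148, 103, 94, 99, 80, 80, 101, 117, 115, 59]
228 [172, 172, 17
[... 1299 characters left out ...]
78, 184, 106, 40, 34, 34, 155, 125]
240 [65, 64, 91, 135, 140, 139, 164, 91, 56, 89, 105, 95, 57, 83, 88, 62, 89, 180, 186, 105, 39, 32, 54, 70]
241 [66, 63, 95, 151, 145, 138, 170, 93, 61, 55, 53, 50, 111, 130, 110, 91, 83, 92, 179, 186, 106, 40, 33, 39]
242 [64, 63, 63, 117, 137, 138, 103, 62, 69, 71, 59, 52, 131, 158, 127, 136, 122, 57, 87, 181, 185, 85, 33, 37]
243 [63, 62, 62, 62, 60, 60, 70, 139, 122, 135, 99, 60, 84, 135, 130, 135, 101, 51, 39, 85, 181, 174, 103, 41]
244 [63, 61, 61, 61, 65, 61, 100, 169, 133, 142, 164, 81, 53, 69, 80, 74, 86, 82, 110, 110, 93, 179, 188, 109]
245 [61, 61, 62, 60, 63, 64, 95, 124, 130, 111, 152, 79, 58, 56, 53, 50, 158, 124, 124, 161, 94, 91, 170, 186]
```

The tip is at scene (310.3,234.8), s≈−0.077, past seam_end and still on the floor line. I'll finish the last 8 mm and lift.

Call:
arm_command --pt "-0.0066 0.00095 0 0" --pt "-0.0132 0.0019 0 0" --pt "-0.0165 0.0024 0 0" --pt "-0.0165 0.0024 0 0" --pt "-0.0165 0.0024 0.02 0" --pt "-0.0165 0.0024 0.07 0" --pt "-0.0165 0.0024 0.12 0" --pt "-0.0165 0.0024 0.14 0"

```text
time: 14.57
tool_pos: [0.3259, 0.0305, 0.2393]
ee_rot: [3.141, 0.003, 2.998]
wrist_force: [1.1, 0.3, -1.6]
width: 0.0173
finger_force: 30.0
```

Call:
arm_command --pt "0.02 0.07 0 0" --pt "0.04 0.14 0 0" --pt "0.06 0.22 0 0" --pt "0.085 0.3 0 0" --pt "0.11 0.38 0 0" --pt "0.13 0.46 0 0" --pt "0.145 0.53 -0.01 0" --pt "0.152 0.55 -0.02 0"

```text
time: 15.23
tool_pos: [0.4009, 0.31, 0.2244]
ee_rot: [3.141, -0.003, 3.002]
wrist_force: [-0.1, -0.1, -1.7]
width: 0.0171
finger_force: 30.0
```

Call:
arm_command --pt "0 0 0 0" --pt "0 0 0 0" --pt "0 0 0 0"

```text
time: 15.48
tool_pos: [0.4009, 0.3043, 0.2259]
ee_rot: [-3.14, -0.001, 2.996]
wrist_force: [-0.6, 0.3, -0.9]
width: 0.0173
finger_force: 30.0
```

```bash
python3 shot.py w_h
python3 - <<'E'
from h import *
import pickle
o=robot.get_obs(); c=cam('wrist',o); t=o['tool_pos']; yaw=o['ee_rot'][2]; f=-np.array([np.cos(yaw),np.sin(yaw)])
tip=np.array([*(t[:2]+.102*f),t[2]-.105]); print('tip pred',tip,'wrist px',proj(c,tip),'scene px',proj(cam('scene'),tip),'top',proj(cam('top'),tip))
m=[.5024,.2901,.095]; print('mouth px',proj(c,m),proj(cam('scene'),m))
s=robot.snapshot('scene')[:,:,::-1]; cv2.imwrite('pics/scene6.png',s); w=cv2.imread('pics/w_h.png')
b=np.zeros((600,800,3),np.uint8); b[:480,:400]=w[:,110:510]; x,y=[int(k) for k in proj(cam('scene'),m)]; print(x-40,y-60)
b[:,400:]=cv2.resize(s[y-60:y+60,x-40:x+40],(400,600),interpolation=cv2.INTER_CUBIC); cv2.imwrite('pics/hold.png',b)
E
```

```text
[0.40093867 0.30429076 0.22589001] [-3.14030588e+00 -6.33007656e-04  2.99649115e+00] 15.4833
tip pred [0.5020163  0.28942217 0.1213659 ] wrist px (np.float64(311.76984408207113), np.float64(363.5062776279759)) scene px (np.float64(394.4900907632085), np.float64(192.44843761898656)) top (np.float64(184.18916657803717), np.float64(251.48734775136765))
mouth px (np.float64(312.5862082938866), np.float64(346.32443395972257)) (np.float64(393.9351228179305), np.float64(199.80912157897734))
353 139
```

View pics/hold.png

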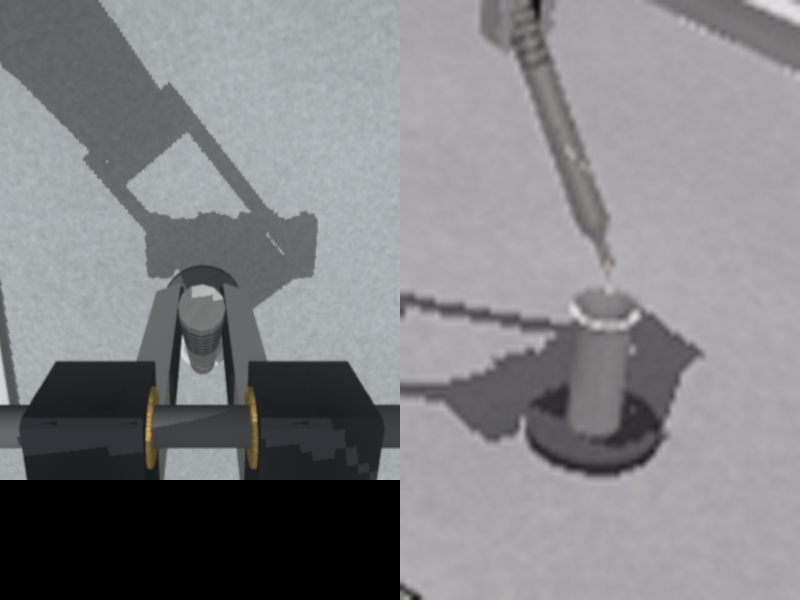

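The cup mouth centres at scene (393.8,200.8), which matches the prediction. The probe tip is just above it at about (395.4,196), slightly lower than predicted, so I'll refine that before inserting.

Run:
```python
from h import *
o=robot.get_obs(); t=o['tool_pos']; yaw=o['ee_rot'][2]; f=-np.array([np.cos(yaw),np.sin(yaw),0]); c=cam('scene')
G=t+[0,0,.019]
g=cv2.imread('pics/scene6.png')[:,:,1]
for v in range(176,206): print(v,g[v,382:406].tolist())
for th in (30,33,36,38,40,43):
    a=np.radians(th); print(th,[np.round(proj(c,G+L*(f*np.sin(a)-np.array([0,0,np.cos(a)]))),1).tolist() for L in (.13,.142,.158,.162,.166)])
```

```text
176 [167, 168, 169, 150, 102, 108, 122, 134, 122, 111, 147, 169, 168, 167, 167, 167, 168, 166, 165, 166, 168, 169, 169, 168]
177 [167, 167, 167, 172, 118, 107, 117, 130, 127, 115, 117, 167, 170, 167, 167, 168, 168, 167, 167, 166, 167, 170, 169, 166]
178 [169, 165, 165, 169, 127, 103, 113, 126, 132, 120, 107, 154, 169, 166, 167, 167, 169, 168, 170, 168, 165, 167, 166, 165]
179 [167, 164, 167, 167, 148, 101, 109, 122, 133, 123, 111, 133, 168, 170, 169, 168, 170, 168, 169, 167, 168, 168, 169, 167]
180 [165, 165, 167, 169, 171, 119, 107, 117, 130, 126, 117, 118, 168, 173, 168, 168, 169, 170, 171, 168, 168, 170, 168, 169]
181 [169, 168, 169, 171, 170, 129, 103, 114, 124, 130, 122, 108, 146, 171, 170, 169, 168, 169, 171, 169, 168, 168, 166, 168]
182 [167, 170, 168, 169, 172, 151, 100, 108, 119, 132, 124, 113, 120, 167, 171, 171, 168, 167, 169, 168, 168, 168, 166, 167]
183 [170, 169, 166, 169, 168, 173, 118, 104, 114, 126, 121, 112, 134, 167, 171, 168, 167, 168, 170, 168, 170, 168, 166, 167]
184 [170, 172, 168, 169, 170, 171, 155, 105, 106, 114, 113, 107, 140, 168, 169, 168, 169, 168, 172, 
[... 2420 characters left out ...]
 91, 97, 121, 163, 186, 167, 166, 172, 166, 182, 151, 100, 89, 93, 95, 95, 94, 91]
205 [138, 140, 100, 92, 93, 91, 97, 103, 109, 106, 107, 106, 123, 127, 113, 109, 107, 88, 90, 90, 93, 94, 95, 94]
30 [[387.1, 183.5], [388.1, 187.3], [389.3, 192.4], [389.6, 193.7], [389.9, 195.0]]
33 [[388.4, 183.3], [389.5, 187.2], [390.9, 192.3], [391.3, 193.6], [391.6, 194.9]]
36 [[389.7, 183.1], [390.9, 186.9], [392.5, 192.0], [392.9, 193.3], [393.3, 194.6]]
38 [[390.5, 182.9], [391.8, 186.7], [393.5, 191.8], [393.9, 193.1], [394.4, 194.3]]
40 [[391.3, 182.6], [392.7, 186.4], [394.5, 191.5], [395.0, 192.7], [395.4, 194.0]]
43 [[392.6, 182.0], [394.0, 185.8], [396.0, 190.9], [396.5, 192.1], [397.0, 193.4]]
```

The pin's tip is really at (394.3,193.5); the brighter spot lower down is the rim. That agrees with θ≈39–40° and L≈163 mm. Next I'll lower the tip into the mouth.

Call:
arm_command --pt "0.011 0 -0.01 0" --pt "0.011 0 -0.03 0" --pt "0.011 0 -0.05 0" --pt "0.011 0 -0.07 0" --pt "0.011 0 -0.084 0" --pt "0.011 0 -0.084 0"

```text
time: 16.08
tool_pos: [0.4062, 0.3049, 0.1819]
ee_rot: [-3.14, -0.001, 2.997]
wrist_force: [1.8, -0.4, -0.6]
width: 0.0173
finger_force: 30.0
```

```bash
python3 st.py
python3 - <<'E'
from h import *
g=robot.snapshot('scene')[:,:,::-1]; cv2.imwrite('pics/scene7.png',g)
for v in range(186,208): print(v,g[v,382:406,1].tolist())
E
```

```text
t 16.0833 s -0.1475 n 0.2823 z 0.1819 F [ 1.84 -0.36 -0.6 ] M [-0.061 -0.235 -0.054] yaw 2.9973365543913904 [ 6.100e-01 -3.076e+01 -3.005e+01  4.900e-01  4.200e-01 -1.000e-02]
186 [173, 175, 178, 114, 109, 119, 133, 122, 142, 128, 166, 171, 169, 171, 172, 173, 174, 173, 170, 169, 173, 171, 173, 170]
187 [171, 172, 177, 123, 105, 116, 130, 129, 116, 121, 171, 174, 173, 171, 174, 172, 171, 172, 172, 171, 171, 171, 172, 172]
188 [172, 172, 175, 156, 104, 111, 123, 136, 120, 109, 148, 172, 173, 172, 171, 173, 173, 173, 174, 172, 171, 169, 171, 174]
189 [173, 175, 174, 178, 124, 111, 118, 132, 123, 114, 128, 170, 173, 172, 173, 172, 175, 174, 171, 170, 171, 170, 170, 173]
190 [172, 174, 175, 178, 134, 104, 114, 126, 131, 121, 122, 172, 175, 173, 175, 173, 173, 175, 172, 170, 172, 174, 174, 173]
191 [171, 174, 175, 178, 154, 102, 109, 120, 134, 123, 110, 151, 174, 176, 175, 174, 175, 175, 172, 169, 170, 174, 172, 173]
192 [174, 174, 171, 174, 177, 122, 107, 116, 132, 126, 117, 119, 170, 176, 175, 174, 174, 173, 169, 170, 171, 174, 171, 172]
193 [172, 170, 168, 168, 173, 143, 108, 114, 126,
[... 1066 characters left out ...]
174, 171]
202 [173, 171, 169, 171, 172, 166, 183, 192, 153, 124, 119, 111, 122, 108, 109, 98, 118, 188, 188, 108, 88, 139, 175, 174]
203 [141, 142, 141, 142, 143, 111, 108, 182, 166, 171, 188, 159, 164, 154, 159, 172, 161, 176, 119, 94, 91, 93, 140, 144]
204 [88, 88, 87, 89, 91, 92, 95, 97, 119, 165, 188, 159, 168, 174, 167, 182, 152, 102, 92, 94, 93, 94, 92, 89]
205 [90, 91, 93, 95, 95, 92, 97, 105, 108, 108, 107, 107, 124, 126, 111, 108, 108, 89, 92, 92, 94, 93, 96, 93]
206 [100, 92, 94, 94, 95, 90, 98, 106, 112, 117, 117, 118, 117, 122, 120, 118, 115, 91, 92, 92, 93, 95, 96, 94]
207 [109, 91, 92, 93, 94, 88, 99, 109, 114, 119, 121, 122, 126, 125, 122, 120, 115, 98, 93, 95, 94, 95, 96, 94]
```

Call:
arm_command --pt "0.0112 -0.0016 0.008 0" --pt "0.0224 -0.0032 0.017 0" --pt "0.034 -0.005 0.025 0" --pt "0.046 -0.0067 0.0326 0" --pt "0.0585 -0.0085 0.039 0" --pt "0.071 -0.0103 0.0456 0" --pt "0.084 -0.0122 0.051 0" --pt "0.0972 -0.014 0.0566 0"

```text
time: 16.8
tool_pos: [0.4558, 0.2985, 0.2128]
ee_rot: [3.141, -0.0, 2.998]
wrist_force: [-2.3, -0.3, -2.0]
width: 0.0173
finger_force: 30.0
```

```bash
python3 st.py
python3 - <<'E'
from h import *
o=robot.get_obs(); t=o['tool_pos']; G=t+[0,0,.019]; yaw=o['ee_rot'][2]; f=-np.array([np.cos(yaw),np.sin(yaw),0]); c=cam('scene')
print('grip px',proj(c,G)); 
for th in (10,20,30,40): a=np.radians(th); print(th,np.round(proj(c,G+.1*(f*np.sin(a)-np.array([0,0,np.cos(a)]))),1))
g=robot.snapshot('scene')[:,:,::-1]; cv2.imwrite('pics/scene8.png',g)
for v in range(168,206,3): print(v,g[v,376:406,1].tolist())
E
```

```text
t 16.8 s -0.0976 n 0.2831 z 0.2128 F [-2.29 -0.32 -1.96] M [ 0.147  0.851 -0.064] yaw 2.997605304426431 [ -0.61 -34.91 -31.71  -0.67  -1.04   0.06]
grip px (np.float64(388.35732398135065), np.float64(152.63967836406445))
10 [389.2 184.3]
20 [392.9 185.5]
30 [396.5 185.9]
40 [399.9 185.2]
168 [167, 166, 167, 167, 168, 166, 165, 163, 165, 169, 162, 109, 110, 121, 123, 119, 106, 145, 164, 165, 165, 167, 165, 167, 167, 166, 167, 168, 163, 165]
171 [170, 168, 166, 167, 168, 170, 170, 169, 171, 170, 174, 130, 105, 116, 121, 120, 113, 121, 164, 169, 167, 167, 167, 164, 167, 164, 164, 166, 166, 165]
174 [167, 167, 166, 169, 165, 165, 167, 169, 168, 166, 170, 164, 109, 110, 118, 123, 117, 105, 152, 170, 167, 166, 168, 168, 165, 167, 166, 165, 166, 168]
177 [165, 167, 169, 169, 170, 170, 167, 168, 168, 168, 168, 171, 129, 106, 112, 119, 119, 110, 124, 166, 168, 166, 168, 169, 167, 167, 167, 169, 169, 166]
180 [169, 166, 168, 165, 166, 166, 166, 165, 168, 168, 167, 169, 164, 106, 108, 117, 121, 120, 109, 156, 170, 169, 170, 171, 170, 168, 168, 170, 169, 170]
183 [170, 171, 168, 167, 168, 171, 1
[... 502 characters left out ...]
, 171, 106, 108, 117, 121, 120, 106, 156, 173, 172, 172, 169, 170, 171, 173, 171]
195 [170, 169, 169, 170, 170, 173, 172, 171, 167, 168, 170, 171, 169, 172, 177, 135, 107, 115, 121, 120, 113, 142, 171, 175, 173, 173, 172, 173, 174, 174]
198 [171, 171, 170, 168, 168, 168, 168, 167, 168, 170, 171, 158, 135, 124, 127, 134, 129, 112, 99, 105, 104, 123, 131, 154, 162, 169, 171, 174, 174, 173]
201 [168, 166, 168, 168, 170, 168, 167, 166, 166, 167, 172, 137, 118, 103, 115, 124, 127, 130, 107, 117, 111, 113, 105, 107, 115, 161, 174, 176, 172, 169]
204 [170, 168, 168, 167, 167, 168, 165, 164, 165, 168, 170, 177, 107, 101, 111, 120, 121, 117, 115, 115, 119, 119, 124, 133, 167, 169, 169, 170, 172, 172]
```

The probe is at about 20° now and pivoting as planned. Continuing to vertical.

Call:
arm_command --pt "0.0134 -0.002 0.0044 0" --pt "0.0267 -0.0039 0.0084 0" --pt "0.04 -0.0058 0.0118 0" --pt "0.0543 -0.0078 0.0146 0" --pt "0.068 -0.0098 0.0168 0" --pt "0.0822 -0.0119 0.0184 0" --pt "0.096 -0.0139 0.0192 0" --pt "0.1103 -0.0159 0.0196 0"

```text
time: 17.52
tool_pos: [0.5114, 0.2907, 0.2233]
ee_rot: [3.14, 0.001, 2.998]
wrist_force: [-3.2, 0.1, 3.8]
width: 0.016
finger_force: 29.6
```

```bash
cat > tilt.py <<'E'
from h import *
import sys
o=robot.get_obs(); t=o['tool_pos']; G=t+[0,0,.019]; yaw=o['ee_rot'][2]; f=-np.array([np.cos(yaw),np.sin(yaw),0]); c=cam('scene')
print(o['time'],t.round(4),yaw.round(4),o['wrist_force'].round(2),'grip px',proj(c,G)); 
for th in (-10,0,10): a=np.radians(th); print(th,[np.round(proj(c,G+L*(f*np.sin(a)-np.array([0,0,np.cos(a)]))),1).tolist() for L in (.06,.1)])
g=robot.snapshot('scene')[:,:,::-1]; cv2.imwrite(f'pics/{sys.argv[1]}.png',g)
u,v=[int(k) for k in proj(c,G)]
for r in range(v+8,v+62,4): print(r,u-12,g[r,u-12:u+16,1].tolist())
E
python3 tilt.py s9
```

```text
17.5167 [0.5114 0.2907 0.2233] 2.9976 [-3.22  0.15  3.85] grip px (np.float64(401.18609263292956), np.float64(157.5401383410055))
-10 [[396.9, 174.0], [394.1, 184.5]]
0 [[399.1, 175.9], [397.8, 187.6]]
10 [[401.5, 177.2], [401.6, 189.9]]
165 389 [165, 165, 164, 163, 166, 163, 101, 101, 116, 123, 130, 96, 125, 165, 169, 166, 173, 170, 165, 166, 163, 166, 166, 167, 167, 167, 166, 165]
169 389 [170, 171, 167, 168, 172, 157, 104, 108, 117, 119, 114, 102, 150, 168, 169, 167, 168, 168, 166, 165, 165, 166, 165, 166, 166, 165, 169, 168]
173 389 [168, 172, 170, 171, 172, 144, 106, 110, 114, 117, 111, 110, 165, 168, 168, 167, 166, 165, 165, 168, 170, 170, 166, 166, 166, 164, 167, 167]
177 389 [168, 168, 168, 169, 175, 132, 105, 112, 115, 113, 107, 112, 166, 170, 171, 172, 168, 167, 169, 172, 174, 171, 167, 167, 169, 167, 169, 168]
181 389 [172, 171, 170, 170, 177, 117, 101, 112, 116, 113, 109, 131, 170, 170, 169, 170, 171, 169, 170, 169, 170, 171, 170, 171, 170, 168, 168, 167]
185 389 [172, 173, 171, 169, 176, 105, 102, 112, 117, 113, 106, 142, 172, 176, 174, 174, 172, 172, 170, 172, 172, 170,
[... 520 characters left out ...]
, 113, 131, 112, 106, 115, 159, 175, 176, 175, 172, 171, 169, 171, 171, 171, 169, 172, 174, 173, 171, 168]
205 389 [103, 109, 113, 114, 112, 116, 118, 115, 112, 107, 141, 167, 167, 167, 170, 172, 170, 169, 168, 168, 171, 170, 169, 168, 169, 172, 171, 172]
209 389 [110, 118, 122, 123, 124, 126, 126, 122, 117, 116, 163, 166, 168, 167, 169, 167, 167, 169, 167, 168, 169, 173, 172, 171, 170, 167, 167, 170]
213 389 [115, 120, 121, 124, 126, 128, 125, 123, 109, 141, 165, 167, 167, 166, 167, 166, 163, 165, 167, 168, 169, 169, 167, 166, 166, 164, 168, 168]
217 389 [117, 121, 123, 126, 127, 128, 123, 116, 101, 87, 84, 110, 135, 140, 138, 165, 167, 167, 166, 166, 166, 167, 169, 169, 168, 170, 170, 172]
```

```bash
python3 shot.py w_v
python3 - <<'E'
from h import *
o=robot.get_obs(); t=o['tool_pos']; G=t+[0,0,.019]; c=cam('wrist',o)
yaw=o['ee_rot'][2]; f=-np.array([np.cos(yaw),np.sin(yaw),0])
for k in (0,-.003,-.006,-.009): print(k,'top px',proj(c,G+[0,0,.028]+k*f),'bottom rim edge',proj(c,G+[0,0,.028]+(k+.009)*f),proj(c,G+[0,0,.028]+(k-.009)*f))
im=cv2.imread('pics/w_v.png'); s=cv2.imread('pics/s9.png')
b=np.zeros((600,800,3),np.uint8); b[:,:400]=cv2.resize(im[260:440,250:370],(400,600),interpolation=cv2.INTER_CUBIC); b[:,400:]=cv2.resize(s[135:225,365:425],(400,600),interpolation=cv2.INTER_CUBIC); cv2.imwrite('pics/vert.png',b)
E
```

```text
[0.51303441 0.29044184 0.22304586] [3.14005202 0.00356032 2.99667448] 17.5667
0 top px (np.float64(312.5912773911144), np.float64(356.57239686647586)) bottom rim edge (np.float64(312.5606459286367), np.float64(377.67192749460077)) (np.float64(312.6229810419034), np.float64(334.73432265325823))
-0.003 top px (np.float64(312.6017233947643), np.float64(349.3769920073571)) bottom rim edge (np.float64(312.5707406605727), np.float64(370.718485234935)) (np.float64(312.6337969765713), np.float64(327.2841023132421))
-0.006 top px (np.float64(312.61229057146056), np.float64(342.0981208625184)) bottom rim edge (np.float64(312.58095048816864), np.float64(363.6857629082729)) (np.float64(312.6447405971886), np.float64(319.7459294765572))
-0.009 top px (np.float64(312.6229810419034), np.float64(334.73432265325823)) bottom rim edge (np.float64(312.5912773911144), np.float64(356.57239686647586)) (np.float64(312.655814178248), np.float64(312.1182374297165))
```

View pics/vert.png

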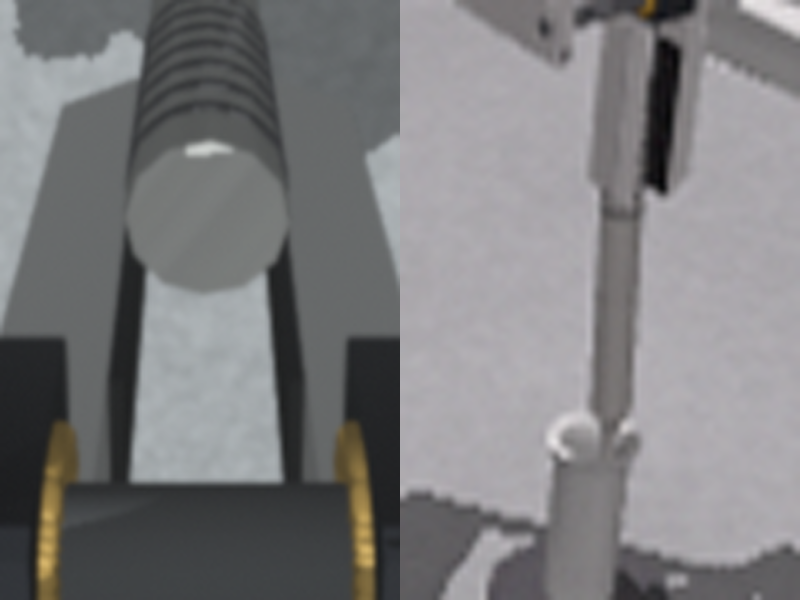

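The probe is nearly vertical with its tip in the cup. It has slipped about 10 mm back in the pads, with its top at wrist pixel (312,324), but its axis now lies over the bore. I'll lower gently while the cup guides it.

Call:
arm_command --pt "-0.004 0.0006 0 0" --pt "-0.004 0.0006 -0.01 0" --pt "-0.004 0.0006 -0.02 0" --pt "-0.004 0.0006 -0.03 0" --pt "-0.004 0.0006 -0.04 0" --pt "-0.004 0.0006 -0.04 0"

```text
time: 18.12
tool_pos: [0.5074, 0.2902, 0.1988]
ee_rot: [-3.139, -0.004, 2.997]
wrist_force: [-0.2, 0.1, -2.4]
width: 0.0152
finger_force: 28.9
```

```bash
cat > topf.py <<'E'
from h import *
import sys
o=robot.get_obs(); c=cam('wrist',o); im=robot.snapshot('wrist'); cv2.imwrite(f'pics/{sys.argv[1]}.png',im[:,:,::-1])
print(o['time'],o['tool_pos'].round(4),o['wrist_force'].round(2),o['wrist_torque'].round(2),round(o['width'],4),round(o['finger_force'],1))
g=im[:,:,1]; print('col312 rows 290-384:',g[290:384:3,312].tolist()); print('row',[ (v,g[v,290:336:2].tolist()) for v in (318,330)])
E
python3 topf.py w1; python3 tilt.py s10
```

```text
18.1167 [0.5074 0.2902 0.1988] [-0.24  0.12 -2.44] [ 0.03  0.05 -0.03] 0.0152 28.9
col312 rows 290-384: [76, 89, 90, 162, 207, 204, 132, 123, 124, 125, 124, 121, 120, 120, 121, 121, 122, 123, 135, 177, 174, 174, 170, 168, 168, 168, 170, 173, 176, 179, 178, 172]
row [(318, [120, 121, 121, 121, 122, 121, 121, 122, 123, 124, 124, 124, 124, 122, 120, 120, 121, 121, 122, 122, 123, 124, 122]), (330, [109, 121, 121, 122, 123, 125, 124, 124, 122, 120, 119, 120, 122, 122, 122, 123, 123, 124, 124, 124, 123, 124, 107])]
18.1667 [0.5075 0.2903 0.1992] 2.9975 [-0.45 -0.06 -1.89] grip px (np.float64(399.2120994151853), np.float64(164.53531054357086))
-10 [[395.0, 180.6], [392.3, 190.9]]
0 [[397.2, 182.5], [395.9, 194.0]]
10 [[399.5, 183.8], [399.7, 196.3]]
172 387 [171, 168, 168, 168, 170, 179, 96, 97, 111, 117, 128, 102, 120, 169, 172, 171, 172, 170, 167, 167, 167, 167, 169, 167, 165, 166, 168, 168]
176 387 [171, 170, 168, 167, 171, 149, 104, 109, 114, 118, 115, 106, 166, 169, 168, 171, 172, 171, 169, 169, 168, 172, 171, 168, 166, 164, 167, 166]
180 387 [168, 169, 171, 173, 174, 154, 107, 110, 11
[... 998 characters left out ...]
 [144, 108, 108, 115, 120, 121, 123, 126, 127, 124, 116, 119, 168, 171, 171, 172, 170, 169, 171, 166, 167, 166, 168, 166, 173, 172, 170, 170]
212 387 [128, 106, 113, 119, 124, 125, 124, 128, 128, 122, 111, 148, 167, 167, 165, 169, 169, 168, 166, 168, 169, 170, 170, 171, 171, 168, 168, 170]
216 387 [109, 113, 118, 120, 123, 125, 128, 128, 124, 120, 106, 135, 140, 134, 164, 169, 169, 170, 165, 166, 168, 169, 168, 168, 167, 168, 168, 168]
220 387 [113, 122, 120, 122, 122, 124, 127, 126, 121, 115, 83, 70, 87, 89, 73, 71, 98, 92, 93, 91, 92, 91, 94, 92, 88, 87, 88, 92]
224 387 [105, 126, 127, 124, 126, 128, 127, 127, 124, 96, 57, 49, 47, 50, 49, 51, 46, 46, 82, 94, 96, 95, 93, 95, 96, 97, 95, 95]
```

Free and centred: at the rim the probe axis is at u≈394.6 against 393.9 for the mouth. Lowering further.

Call:
arm_command --pt "0 0 -0.008 0" --pt "0 0 -0.016 0" --pt "0 0 -0.024 0" --pt "0 0 -0.032 0" --pt "0 0 -0.04 0" --pt "0 0 -0.048 0" --pt "0 0 -0.048 0"

```text
time: 18.8
tool_pos: [0.5078, 0.2907, 0.1765]
ee_rot: [-3.141, -0.002, 2.998]
wrist_force: [-1.7, 0.5, -2.8]
width: 0.015
finger_force: 28.5
```

```bash
python3 topf.py w2; python3 st.py
```

```text
18.8 [0.5078 0.2907 0.1765] [-1.66  0.53 -2.82] [ 0.07  0.43 -0.01] 0.015 28.5
col312 rows 290-384: [66, 92, 92, 94, 180, 128, 124, 122, 124, 125, 126, 124, 121, 121, 121, 121, 122, 123, 124, 157, 175, 170, 174, 177, 174, 173, 168, 167, 168, 169, 172, 174]
row [(318, [119, 123, 121, 121, 122, 122, 123, 121, 122, 123, 125, 125, 126, 124, 122, 121, 120, 121, 122, 123, 123, 123, 120]), (330, [116, 123, 121, 122, 123, 125, 125, 125, 124, 122, 121, 121, 121, 121, 122, 123, 124, 125, 125, 125, 124, 125, 119])]
t 18.85 s -0.0449 n 0.2828 z 0.1768 F [-2.06  0.16 -3.21] M [-0.016  0.392 -0.064] yaw 2.997515710362989 [ -0.45 -39.09 -31.86  -0.29  -0.42  -0.  ]
```

Call:
arm_command --pt "-0.002 0 -0.007 0" --pt "-0.004 0 -0.014 0" --pt "-0.004 0 -0.02 0" --pt "-0.004 0 -0.026 0" --pt "-0.004 0 -0.03 0" --pt "-0.004 0 -0.03 0"

```text
time: 19.35
tool_pos: [0.5063, 0.2908, 0.1624]
ee_rot: [-3.141, -0.001, 2.997]
wrist_force: [-0.4, 0.4, -1.8]
width: 0.0151
finger_force: 28.7
```

```bash
python3 st.py
```

```text
t 19.35 s -0.0465 n 0.2826 z 0.1624 F [-0.37  0.4  -1.81] M [ 0.042  0.198 -0.004] yaw 2.997455943977852 [ -0.25 -38.86 -31.33  -0.15  -0.15   0.  ]
```

Call:
arm_command --pt "0 0 -0.002 0" --pt "0 0 -0.004 0" --pt "0 0 -0.004 0"

```text
time: 19.6
tool_pos: [0.5064, 0.2909, 0.1611]
ee_rot: [3.141, 0.0, 2.998]
wrist_force: [-1.1, 0.4, -1.8]
width: 0.0152
finger_force: 28.7
```

```bash
python3 st.py; python3 topf.py w3
```

```text
t 19.6 s -0.0464 n 0.2828 z 0.1611 F [-1.12  0.35 -1.77] M [ 0.072  0.157 -0.021] yaw 2.9975259482946335 [ -0.28 -38.41 -31.03  -0.16  -0.18  -0.  ]
19.6 [0.5064 0.2909 0.1611] [-1.12  0.35 -1.77] [ 0.07  0.16 -0.02] 0.0152 28.7
col312 rows 290-384: [76, 91, 91, 105, 208, 208, 135, 124, 125, 127, 126, 124, 122, 121, 122, 123, 124, 124, 126, 166, 171, 169, 179, 177, 170, 174, 176, 174, 174, 170, 167, 169]
row [(318, [121, 122, 121, 122, 123, 124, 124, 122, 124, 125, 126, 127, 126, 125, 123, 121, 121, 121, 123, 123, 124, 124, 122]), (330, [115, 123, 122, 124, 124, 126, 126, 126, 124, 122, 122, 121, 122, 123, 123, 124, 125, 125, 125, 125, 125, 125, 115])]
```

Small steps down to the floor, checking for contact.

Call:
arm_command --pt "0 0 -0.002 0" --pt "0 0 -0.004 0" --pt "0 0 -0.004 0"

```text
time: 19.9
tool_pos: [0.5064, 0.2909, 0.159]
ee_rot: [3.142, -0.0, 2.998]
wrist_force: [-1.0, 0.6, -1.5]
width: 0.0151
finger_force: 28.7
```

```bash
python3 st.py
```

```text
t 19.9 s -0.0464 n 0.2828 z 0.159 F [-0.99  0.56 -1.47] M [0.009 0.168 0.02 ] yaw 2.9975658327022323 [ -0.28 -38.45 -31.01  -0.17  -0.16   0.  ]
```

Call:
arm_command --pt "0 0 -0.002 0" --pt "0 0 -0.004 0" --pt "0 0 -0.004 0"

```text
time: 20.15
tool_pos: [0.5063, 0.2909, 0.1569]
ee_rot: [-3.142, -0.0, 2.998]
wrist_force: [-1.7, 0.4, -1.2]
width: 0.0148
finger_force: 28.7
```

```bash
python3 st.py
```

```text
t 20.15 s -0.0465 n 0.2827 z 0.1569 F [-1.7   0.43 -1.17] M [ 0.023  0.183 -0.001] yaw 2.9975578087710635 [ -0.28 -38.49 -31.    -0.17  -0.15   0.  ]
```

Call:
arm_command --pt "0 0 -0.002 0" --pt "0 0 -0.004 0" --pt "0 0 -0.004 0"

```text
time: 20.4
tool_pos: [0.5063, 0.2908, 0.1548]
ee_rot: [-3.141, -0.0, 2.997]
wrist_force: [-0.5, 0.7, -1.1]
width: 0.0152
finger_force: 28.7
```

```bash
python3 st.py
```

```text
t 20.4 s -0.0465 n 0.2827 z 0.1548 F [-0.49  0.74 -1.11] M [0.078 0.149 0.054] yaw 2.9974756077983353 [ -0.28 -38.5  -30.98  -0.17  -0.14   0.  ]
```

Call:
arm_command --pt "0 0 -0.002 0" --pt "0 0 -0.004 0" --pt "0 0 -0.004 0"

```text
time: 20.65
tool_pos: [0.5068, 0.2911, 0.1544]
ee_rot: [3.14, 0.002, 2.998]
wrist_force: [-1.4, -1.4, 3.8]
width: 0.0154
finger_force: 28.6
```

```bash
python3 st.py
```

```text
t 20.65 s -0.046 n 0.283 z 0.1544 F [-1.41 -1.42  3.82] M [-0.055  0.388  0.034] yaw 2.997515558242483 [ -0.32 -35.4  -28.7   -0.15  -0.48  -0.  ]
```

Call:
arm_command --pt "0 0 -0.002 0" --pt "0 0 -0.004 0" --pt "0 0 -0.004 0"

```text
time: 20.9
tool_pos: [0.5073, 0.2914, 0.1543]
ee_rot: [3.139, 0.004, 2.998]
wrist_force: [-2.4, 0.1, 9.4]
width: 0.0149
finger_force: 28.5
```

```bash
python3 st.py
```

```text
t 20.9 s -0.0456 n 0.2834 z 0.1543 F [-2.45  0.09  9.37] M [-0.107  0.616 -0.019] yaw 2.997597736310085 [ -0.42 -32.25 -26.46  -0.17  -0.93  -0.  ]
```

The probe is on the floor: firm contact at TCP z 0.1545. I'll ease the pressure and open.

Call:
arm_command --pt "0 0 0.004 0" --pt "0 0 0.004 0" --pt "0 0 0.004 0"

```text
time: 21.15
tool_pos: [0.5068, 0.2911, 0.1543]
ee_rot: [3.14, 0.002, 2.998]
wrist_force: [-1.3, 0.2, 5.4]
width: 0.0151
finger_force: 28.6
```

Call:
arm_command --pt "0 0 0 0" --pt "0 0 0 0" --pt "0 0 0 0" --pt "0 0 0 0" --pt "0 0 0 0" --pt "0 0 0 0" --pt "0 0 0 0" --pt "0 0 0 0" --claw 0

```text
time: 21.82
tool_pos: [0.5064, 0.2909, 0.153]
ee_rot: [-3.142, -0.0, 2.998]
wrist_force: [-0.0, -0.6, -0.2]
width: 0.0648
finger_force: 0.0
```

Call:
arm_command --pt "0 0 0 0" --pt "0 0 0 0" --pt "0 0 0 0" --pt "0 0 0.03 0" --pt "0 0 0.09 0" --pt "0 0 0.15 0" --pt "0 0 0.21 0" --pt "0 0 0.24 0"

```text
time: 22.48
tool_pos: [0.5073, 0.2913, 0.2779]
ee_rot: [3.138, 0.005, 2.998]
wrist_force: [-0.4, 0.2, 1.1]
width: 0.0942
finger_force: 0.0
```

Run:
```python
from h import *
g=robot.snapshot('scene')[:,:,::-1]; cv2.imwrite('pics/end.png',g); c=cam('scene')
for z in (.095,.15,.204): print('axis px',z,proj(c,[.5024,.2901,z]))
for r in range(160,206,4): print(r,g[r,380:410,1].tolist())
a=cv2.imread('pics/scene0.png').astype(int); d=abs(g.astype(int)-a).max(2)
for n,(x0,y0,x1,y1) in dict(rod=(262,262,300,335),spare=(380,255,450,320),bin=(312,300,395,370)).items(): print(n,'changed px',(d[y0:y1,x0:x1]>40).sum())
print(robot.get_obs()['time'],robot.get_obs()['width'])
```

```text
axis px 0.095 (np.float64(393.9351228179305), np.float64(199.80912157897734))
axis px 0.15 (np.float64(395.6353290618505), np.float64(184.2153450998761))
axis px 0.204 (np.float64(397.3806298715992), np.float64(168.20797492738))
160 [165, 164, 163, 165, 167, 166, 166, 164, 166, 165, 165, 163, 164, 164, 166, 167, 167, 168, 169, 167, 164, 164, 164, 165, 167, 163, 164, 165, 163, 161]
164 [171, 171, 168, 166, 166, 162, 163, 162, 166, 165, 164, 163, 161, 164, 163, 160, 163, 162, 164, 165, 165, 167, 166, 165, 166, 166, 168, 168, 164, 162]
168 [167, 166, 165, 165, 166, 168, 166, 166, 166, 170, 169, 170, 142, 152, 171, 174, 166, 161, 151, 167, 168, 167, 168, 167, 166, 166, 166, 166, 164, 163]
172 [167, 168, 167, 170, 168, 170, 170, 169, 169, 168, 170, 160, 102, 90, 92, 99, 92, 92, 135, 166, 169, 168, 167, 170, 169, 168, 165, 166, 166, 167]
176 [169, 170, 171, 170, 167, 170, 169, 170, 169, 167, 168, 147, 81, 93, 98, 102, 94, 74, 166, 169, 165, 167, 170, 169, 170, 168, 168, 167, 170, 170]
180 [167, 166, 167, 166, 167, 168, 167, 167, 171, 172, 174, 142, 100, 107, 103, 102, 105, 104, 165, 172, 1
[... 353 characters left out ...]

192 [174, 174, 174, 173, 172, 173, 172, 173, 175, 173, 177, 109, 105, 117, 118, 113, 100, 153, 174, 174, 172, 171, 170, 172, 173, 171, 172, 173, 171, 169]
196 [169, 172, 171, 172, 168, 168, 171, 173, 170, 171, 168, 113, 112, 116, 115, 109, 104, 168, 174, 172, 173, 172, 173, 171, 170, 172, 172, 170, 167, 169]
200 [169, 168, 169, 168, 169, 166, 167, 208, 203, 146, 124, 106, 115, 116, 117, 112, 103, 117, 110, 108, 156, 166, 173, 174, 171, 173, 172, 173, 171, 171]
204 [167, 170, 165, 165, 164, 167, 170, 177, 107, 95, 122, 147, 125, 115, 115, 117, 117, 119, 117, 133, 165, 172, 171, 171, 174, 172, 170, 170, 170, 173]
rod changed px 0
spare changed px 0
bin changed px 0
22.5333 0.09393160363295248
```

The probe stands upright. Its top is at scene row ~168, exactly where it should be when seated on the floor. The rod, spare and bin are unmoved and the gripper is clear. Handing in.

```bash
python3 -c "
from bench import robot
print(robot.close_job())"
```

```text
the job is handed in; nothing more can be done
None
```

I ran the probe tip along the groove from about 10 mm inside the pin end to about 5 mm inside the other (about 4 cm/s, 1–3 N, probe leaning about 40°), then stood it upright on the cup floor and handed the job in at about 22.5 s; it slipped about 10 mm in the grip while being uprighted but seated fully, and the rod, spare half and bin did not move.

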